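Restock the sloped tin rack and lock its gate

ROBOT

A 6-joint arm with a two-finger parallel gripper is mounted at the origin on the work surface. World frame = base frame: x ahead of the robot, y to its left, z up, the work surface at z = 0. Lengths are in mm, angles in rad, forces in N, time in s.
With the tool pointing down it reaches from about 350 to 800 mm from the base axis. Payload 7.3 kg.
Tool frame: the origin (TCP) lies at the very end of the fingers, on their centre line; the grasp point (between the pads) lies robot.grasp_offset behind it (robot.grasp_offset is the distance from the TCP to the grasp point, in mm); z points along the fingers, y is the line along which they close (so a half turn about z gives the same grasp; the last joint's range is limited). The gripper opens to 85 mm and grips with 20 to 120 N. Pads are 22 mm wide; open, the fingers measure 114 mm over their backs; the gripper's body (76 mm by 85 mm) begins 54 mm behind the grasp point. The pads swing forward as they close: fully open they stand 13 mm farther back than shut.
Start: joints at [-1.355, 0.342, 1.524, -0, 1.275, -0.146], TCP at [185.851, -491.023, 231.322] pointing down, gripper open.
Joint ranges: [-2.53, 2.53], [-0.77, 2.02], [0.04, 2.7], [-1, 4.14], [0.28, 2.66], [-3.11, 3.11]. Speed limits (rad/s): [2.57, 2.57, 3.14, 3.14, 3.14, 3.14].

INTERFACE

Orientations are given as a rotation vector (axis times angle).
In Python, from rig import robot gives the robot as it stands.
- The arm moves only by the tool step_arm, never from a script. Its argument "commands" is a list of rows, each a list of 7 numbers: the opening, from 0 (shut) to 1 (fully open), then the shift along the tool's x, y, z each as a share of 0.2 m, from -1 to 1, then the turn, a rotation vector about the tool's x, y, z each as a share of 30 degrees, from -1 to 1. A call has 1 to 10 rows; each row is the pose to reach, as a shift and turn from the pose commanded when the call began, along the tool's axes at that moment; what a row does not reach only later rows make up. A row lasts 1/10 s, in which the tool goes at most 50 mm and 8.59 degrees, less where a joint would pass 70% of its speed; a pose out of reach is approached as far as the arm can. A call with a number of a shift or a turn outside -1 to 1 is refused whole. A call with a gripper value outside its range is refused whole. The fingers move at their own pace and stop on an object; "force" is the grip in N (left out, the last holds). Time passes only in rows, so rows that repeat a pose let the fingers close. It gives the time, the measured TCP pose, the force, the opening and the grip force at its end, in the units of the state.
- robot.read_state(): the state, without advancing time (a new reading comes with each control period).
- robot.read_camera(name): name is "side" or "top"; returns a dict with "frame" (480x640x3 uint8, red, green, blue), "K" (3x3 intrinsics, pixels), "R" (3x3) and "t" (3): a world point X has camera coordinates R X + t. Camera axes: x right, y down, z forward; pixel columns grow to the right and rows downward; lengths in mm; the calibration is good to about 2 mm. A picture is of the moment at which its call begins. There is no depth.
- robot.sign_off(): hands the job in; it is judged then, once.
The state is a dict: "t": time; "joint_pos": joint angles; "joint_vel": joint speeds; "joint_torque": joint torques, N m; "position": TCP position; "orientation": TCP orientation; "wrist_force": force on the tool from outside, world axes, zero at the start; "torque": the same for the moment, N m; "grip_width": opening from 0.0 (shut) to 1.0 (fully open); "grip_force": force on a finger pad.
Only numpy, scipy, OpenCV 4.12 (cv2) and the standard library are available. Lean on these libraries where they do the work, as an engineer would, in place of code of your own. Each camera call takes 0.05 s, during which the arm holds its last target. There are 200 camera calls.

TASK

Put every tin from the sheet pan into the sloped rack, big tins in the wide lane and small tins in the narrow lane, and slide each one down until it lies flat against the stop or against the tin before it. With all tins home and the gate still open, take the key from its stand, fit its blade fully into the slot of the gate's knob and turn the gate fully shut behind the tins, then hang the key back in its stand. Leave the cupcakes where they are.

Things in the scene. Friction and masses are not known exactly. Their poses are not given: they have to be found in the camera images.
- deck: Wooden deck of the fixed rack, sloping 18 degrees down away from the robot, 250 long, 130 wide, two lanes. Origin on its surface mid-way at the stop, axes as the lanes'. A clear guard (underside 46, top 50 above the deck) roofs x = +2 to -40, so tins must be set down uphill (x near -200 is clear) and pushed down from behind. Friction about 0.6: tins do not slide by themselves.
- wide_stop (a point): Point on the deck at the middle of the wide lane's low end, on the stop's face (stop 22 high). x runs downhill along the lane, y across it to the left, z square out of the deck. Uphill is -x. Lane 67 wide between rails 4 thick, 14 high. For the big tins: home, their middles are at x = -31, -93.
- narrow_stop (a point): Point on the deck at the middle of the narrow lane's low end, on the stop's face (stop 22 high). x runs downhill along the lane, y across it to the left, z square out of the deck. Uphill is -x. Lane 51 wide between rails 4 thick, 14 high. For the small tins: home, their middles are at x = -23, -69, -115.
- gate (a joint): Gate angle in rad: 0 = open, its bar pointing uphill beside the lanes; 1.5 = shut at its end stop, its bar straight across behind the tins. Grows clockwise seen from above. Starts between 0 and 0.2. Friction (about 0.06 N m) holds it where it is left.
- gate_slot (a point): Centre of the slot's mouth in the gate's bare metal captive knob (44 square, 20 high), on the turning axis, 31 above the deck, right of the lanes, 165 uphill of the stop. z points out of the slot (square to the deck), x along the slot; turns with the gate. Slot 23.5 long, 9.5 wide, 15 deep: the blade has 0.18 rad play. A steel bar (12 wide, its top 2 below the knob's) reaches 131 from the axis along -x.
- key: Upright service key, 120 g; origin at the centre of its blade's tip, z up its axis. From the tip: steel blade 20 (x) by 6 (y), 23 long; round stem diameter 18 to height 45; round flange diameter 60 from 45 to 50; black handle bar 54 (x) by 14 (y) from 50 to 90, gripped across its 14. A half turn about z makes no difference.
- key_stand: Fixed square wooden stand, 46 wide outside, open at the top, 38 inside, 64 high, on a foot 90 square and 4 high. Origin at the centre of its underside. The key hangs in it by its flange, blade down, its origin 19 above the stand's origin; any turn of the key about its axis will do.
- pan: Fixed aluminium sheet pan, 340 by 250, floor 3 thick, rim 8 high, with the tins and one cupcake on it. Origin at the centre of its underside, x along its length.
- cupcake1: Bystander among the tins: cupcake in a black case with a brown domed top, diameter 72, 63 high. Origin at the centre of its underside.
- cupcake2: Bystander: another such cupcake, on the counter to the right.
- tin_big1: Big tin. Squat round lidded tin, white lid on a steel body, lying flat: diameter 62, height 34, about 80 to 170 g. Origin at the centre of its underside, z along its axis. May be absent (None).
- tin_big2: Big tin. Squat round lidded tin, white lid on a steel body, lying flat: diameter 62, height 34, about 80 to 170 g. Origin at the centre of its underside, z along its axis. May be absent (None).
- tin_small1: Small tin. Squat round lidded tin, white lid on a steel body, lying flat: diameter 46, height 34, about 55 to 115 g. Origin at the centre of its underside, z along its axis. May be absent (None).
- tin_small2: Small tin. Squat round lidded tin, white lid on a steel body, lying flat: diameter 46, height 34, about 55 to 115 g. Origin at the centre of its underside, z along its axis. May be absent (None).
- tin_small3: Small tin. Squat round lidded tin, white lid on a steel body, lying flat: diameter 46, height 34, about 55 to 115 g. Origin at the centre of its underside, z along its axis. May be absent (None).
Things that resemble listed ones, but are neither listed nor needed, are in the scene too. Leave any black or pink look-alike of the tin_small2 alone.

How it is judged (in metres and radians):
On the way, in this order (a step that is already met when the one before it is completed fails the run):
1. all tins are home in their lanes and let go, with the gate still open (x of any of tin_big1, tin_big2 in the frame of wide_stop above -0.037 m and x of tin_big1 in the frame of wide_stop between -0.099 and 0 m and y of tin_big1 in the frame of wide_stop between -0.01 and 0.01 m and z of tin_big1 in the frame of wide_stop between -0.006 and 0.006 m and angle between the z axis of each of tin_big1, tin_big2 and the z axis of wide_stop, either way round below 0.12 rad and (x of tin_big1 in the frame of wide_stop above -0.037 m or distance between tin_big1 and tin_big2 below 0.067 m) and x of tin_big2 in the frame of wide_stop between -0.099 and 0 m and y of tin_big2 in the frame of wide_stop between -0.01 and 0.01 m and z of tin_big2 in the frame of wide_stop between -0.006 and 0.006 m and (x of tin_big2 in the frame of wide_stop above -0.037 m or distance between tin_big2 and tin_big1 below 0.067 m) and x of any of tin_small1, tin_small2, tin_small3 in the frame of narrow_stop above -0.029 m and x of tin_small1 in the frame of narrow_stop between -0.121 and 0 m and y of tin_small1 in the frame of narrow_stop between -0.01 and 0.01 m and z of tin_small1 in the frame of narrow_stop between -0.006 and 0.006 m and angle between the z axis of each of tin_small1, tin_small2, tin_small3 and the z axis of narrow_stop, either way round below 0.12 rad and (x of tin_small1 in the frame of narrow_stop above -0.029 m or distance between tin_small1 and tin_small2 below 0.051 m or distance between tin_small1 and tin_small3 below 0.051 m) and x of tin_small2 in the frame of narrow_stop between -0.121 and 0 m and y of tin_small2 in the frame of narrow_stop between -0.01 and 0.01 m and z of tin_small2 in the frame of narrow_stop between -0.006 and 0.006 m and (x of tin_small2 in the frame of narrow_stop above -0.029 m or distance between tin_small2 and tin_small1 below 0.051 m or distance between tin_small2 and tin_small3 below 0.051 m) and x of tin_small3 in the frame of narrow_stop between -0.121 and 0 m and y of tin_small3 in the frame of narrow_stop between -0.01 and 0.01 m and z of tin_small3 in the frame of narrow_stop between -0.006 and 0.006 m and (x of tin_small3 in the frame of narrow_stop above -0.029 m or distance between tin_small3 and tin_small1 below 0.051 m or distance between tin_small3 and tin_small2 below 0.051 m) and linear speed of each of tin_big1, tin_big2, tin_small1, tin_small2, tin_small3 below 0.02 m/s and contact force between the fingers and tin_big1 below 0.1 N and contact force between the fingers and tin_big2 below 0.1 N and contact force between the fingers and tin_small1 below 0.1 N and contact force between the fingers and tin_small2 below 0.1 N and contact force between the fingers and tin_small3 below 0.1 N and value of joint gate below 0.5 rad), for 0.2 s.
2. the key's blade is in the gate's slot, at least 9 mm deep, with the gate still open (z of key in the frame of gate_slot below -0.009 m and distance between key and gate_slot below 0.018 m and value of joint gate below 0.5 rad), for 0.1 s.
3. the gate is turned shut with the key in its slot (z of key in the frame of gate_slot below -0.009 m and distance between key and gate_slot below 0.018 m and value of joint gate above 1.25 rad), for 0.1 s.
At the end, for the whole second after the job is handed in: Every tin present lies flat in its lane (big: wide, small: narrow), the first within 6 mm of the stop and each other within 5 mm of touching its neighbour; the gate is past 1.25 rad; the key hangs upright in its stand (within 16 mm of its middle, flange down on the rim); all at rest and let go (x of any of tin_big1, tin_big2 in the frame of wide_stop above -0.037 m and x of tin_big1 in the frame of wide_stop between -0.099 and 0 m and y of tin_big1 in the frame of wide_stop between -0.01 and 0.01 m and z of tin_big1 in the frame of wide_stop between -0.006 and 0.006 m and angle between the z axis of each of tin_big1, tin_big2 and the z axis of wide_stop, either way round below 0.12 rad and (x of tin_big1 in the frame of wide_stop above -0.037 m or distance between tin_big1 and tin_big2 below 0.067 m) and x of tin_big2 in the frame of wide_stop between -0.099 and 0 m and y of tin_big2 in the frame of wide_stop between -0.01 and 0.01 m and z of tin_big2 in the frame of wide_stop between -0.006 and 0.006 m and (x of tin_big2 in the frame of wide_stop above -0.037 m or distance between tin_big2 and tin_big1 below 0.067 m) and x of any of tin_small1, tin_small2, tin_small3 in the frame of narrow_stop above -0.029 m and x of tin_small1 in the frame of narrow_stop between -0.121 and 0 m and y of tin_small1 in the frame of narrow_stop between -0.01 and 0.01 m and z of tin_small1 in the frame of narrow_stop between -0.006 and 0.006 m and angle between the z axis of each of tin_small1, tin_small2, tin_small3 and the z axis of narrow_stop, either way round below 0.12 rad and (x of tin_small1 in the frame of narrow_stop above -0.029 m or distance between tin_small1 and tin_small2 below 0.051 m or distance between tin_small1 and tin_small3 below 0.051 m) and x of tin_small2 in the frame of narrow_stop between -0.121 and 0 m and y of tin_small2 in the frame of narrow_stop between -0.01 and 0.01 m and z of tin_small2 in the frame of narrow_stop between -0.006 and 0.006 m and (x of tin_small2 in the frame of narrow_stop above -0.029 m or distance between tin_small2 and tin_small1 below 0.051 m or distance between tin_small2 and tin_small3 below 0.051 m) and x of tin_small3 in the frame of narrow_stop between -0.121 and 0 m and y of tin_small3 in the frame of narrow_stop between -0.01 and 0.01 m and z of tin_small3 in the frame of narrow_stop between -0.006 and 0.006 m and (x of tin_small3 in the frame of narrow_stop above -0.029 m or distance between tin_small3 and tin_small1 below 0.051 m or distance between tin_small3 and tin_small2 below 0.051 m) and linear speed of each of tin_big1, tin_big2, tin_small1, tin_small2, tin_small3, key below 0.02 m/s and contact force between the fingers and tin_big1 below 0.1 N and contact force between the fingers and tin_big2 below 0.1 N and contact force between the fingers and tin_small1 below 0.1 N and contact force between the fingers and tin_small2 below 0.1 N and contact force between the fingers and tin_small3 below 0.1 N and value of joint gate above 1.25 rad and horizontal distance between key and key_stand below 0.016 m and angle between key's own z axis and vertical below 0.15 rad and z of key in the frame of key_stand between 0.012 and 0.026 m).
It fails at once if a cupcake is shoved more than 5 cm or tipped over (distance of any of cupcake1, cupcake2 from where it was at the start of the episode above 0.05 m or angle between any of cupcake1, cupcake2's own z axis and vertical above 0.8 rad).
Of tin_big1, tin_big2, tin_small1, tin_small2, tin_small3 only 3 to 5 are there at a start; the rules pass over those that are not, and their reading is None.
At some moment in a run one of tin_big1, tin_big2, tin_small1, tin_small2, tin_small3 may be knocked a few centimetres aside while the robot is not near it.
It also fails if it takes over 210 s, if anything falls off the work surface, if the arm or the gripper's body presses on something with over 40 N, if the wrist force passes 120 N, or if a joint passes its speed limit or range.

## Working session

There is one attempt and no reset: what is moved stays moved. The work goes in short steps, Python scripts to look and compute and a tool call to move; the robot and the scene stay as the last step left them, time stands still between calls to the robot, and variables do not carry over. Pictures are saved under pics/ and viewed, at most 17 in all, crops included, and the job is handed in when it is done.

Besides the shell and the picture viewer there is one more tool, called after "Request:" by a JSON object that holds its "name" and its "arguments", one argument or row to a line. step_arm: Moves the arm, as the interface text tells. Its arguments: {"type":"object","properties":{"commands":{"type":"array"},"force":{"type":"number"}},"required":["commands"]}

```bash
mkdir -p pics; ls
cat > h.py <<'E'
import numpy as np, cv2
from rig import robot
from scipy.spatial.transform import Rotation as Rot
def ray(c,u,v):
    d=c["R"].T@np.linalg.inv(c["K"])@np.array([u,v,1.]); return -c["R"].T@c["t"], d
def onz(c,u,v,z):
    o,d=ray(c,u,v); return o+d*(z-o[2])/d[2]
def proj(c,X):
    p=c["K"]@(c["R"]@np.asarray(X,float)+c["t"]); return p[:2]/p[2]
def tri(c1,p1,c2,p2):
    o1,d1=ray(c1,*p1);o2,d2=ray(c2,*p2)
    s=np.linalg.lstsq(np.c_[d1,-d2],o2-o1,rcond=None)[0]
    a=o1+d1*s[0];b=o2+d2*s[1]; return (a+b)/2,np.linalg.norm(a-b)
def snap(n,f):
    c=robot.read_camera(n); cv2.imwrite("pics/%s.png"%f,c["frame"][:,:,::-1]); np.savez("%s.npz"%f,**c); return c
E
python3 - <<'E'
from h import *
for n in("top","side"):
    c=snap(n,n+"0"); print(n,c["K"].tolist(),(-c["R"].T@c["t"]).round(),c["R"].round(3).tolist())
print(robot.read_state(),robot.grasp_offset)
E
```

```text
pics
top [[616.6833922152762, 0.0, 318.26788108629466], [0.0, 616.6833922152762, 230.4429558578357], [0.0, 0.0, 1.0]] [ 344.    8. 1524.] [[-0.024, -1.0, -0.003], [-0.989, 0.024, -0.148], [0.148, -0.001, -0.989]]
side [[438.6222793314808, 0.0, 314.32575015246033], [0.0, 438.6222793314808, 236.74999387456518], [0.0, 0.0, 1.0]] [382. 567. 834.] [[-0.945, -0.326, -0.003], [-0.255, 0.745, -0.616], [0.203, -0.582, -0.788]]
{'t': 0.1, 'joint_pos': array([-1.35502950e+00,  3.42702646e-01,  1.52488636e+00, -2.32778627e-06,
        1.27540757e+00, -1.46013948e-01]), 'joint_vel': array([ 0.00071391, -0.00126798, -0.00317696,  0.00094094, -0.00149117,
       -0.0009862 ]), 'joint_torque': array([ 1.98990529e-03, -4.34447443e+01, -2.46491432e+01, -1.29050695e-04,
        4.71758744e-03,  2.35884677e-06]), 'position': array([ 185.75774936, -490.67206501,  230.6819746 ]), 'orientation': array([-3.08895381e+00, -5.64938456e-01,  8.03562493e-05]), 'wrist_force': array([-0.26181753,  0.32914766,  0.70118163]), 'torque': array([-0.04737422,  0.02539537, -0.00318234]), 'grip_force': 0.0, 'grip_width': 0.999313886757698} 18.700000000000003
```

View pics/top0.png

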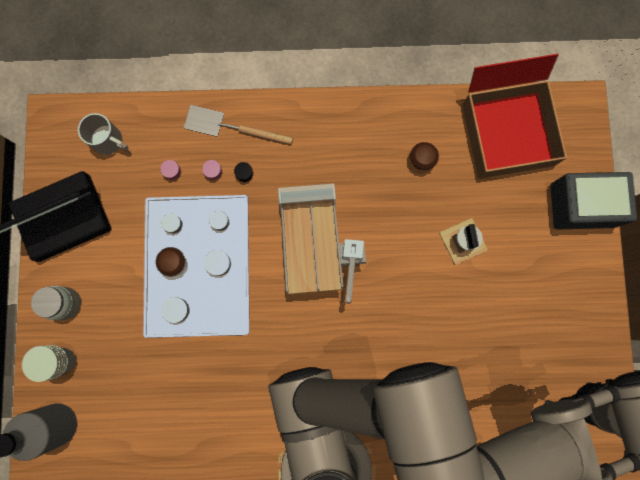

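View pics/side0.png

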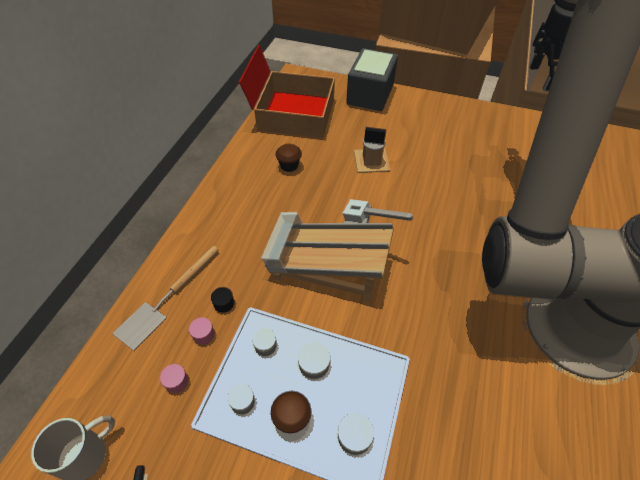

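The top view shows two small white tins at (171,223) and (218,220), and two big ones at (217,263) and (175,310). Cupcake1 is at (170,262), cupcake2 at (424,156). The rack is around (312,245), the knob at (353,250) with its bar pointing down to (350,300), and the key in its stand at (467,240).

Could be taken for tins: pink discs at (170,170) and (212,170), a black disc at (244,172), pale jar lids at (54,303) and (45,363). All are off the pan, so I rule them out. I'll check the choice in one crop.

Run:
```python
from h import *
t=cv2.imread("pics/top0.png");s=cv2.imread("pics/side0.png")
a=cv2.resize(t[180:345,135:375],(800,550),interpolation=cv2.INTER_CUBIC)
b=cv2.resize(s[195:295,250:420],(800,471),interpolation=cv2.INTER_CUBIC)
cv2.imwrite("pics/c_top.png",a);cv2.imwrite("pics/c_side.png",b)
for im,pts in((t,[(171,223),(218,220),(217,263),(175,310),(190,240)]),(s,[(264,341),(241,398),(314,361),(355,433),(280,360)])):
    hsv=cv2.cvtColor(im,cv2.COLOR_BGR2HSV); print([hsv[v,u].tolist() for u,v in pts])
```

```text
[[87, 12, 198], [101, 18, 202], [102, 19, 204], [97, 16, 201], [106, 23, 210]]
[[88, 19, 204], [102, 28, 212], [95, 22, 207], [100, 27, 210], [102, 30, 214]]
```

View pics/c_top.png

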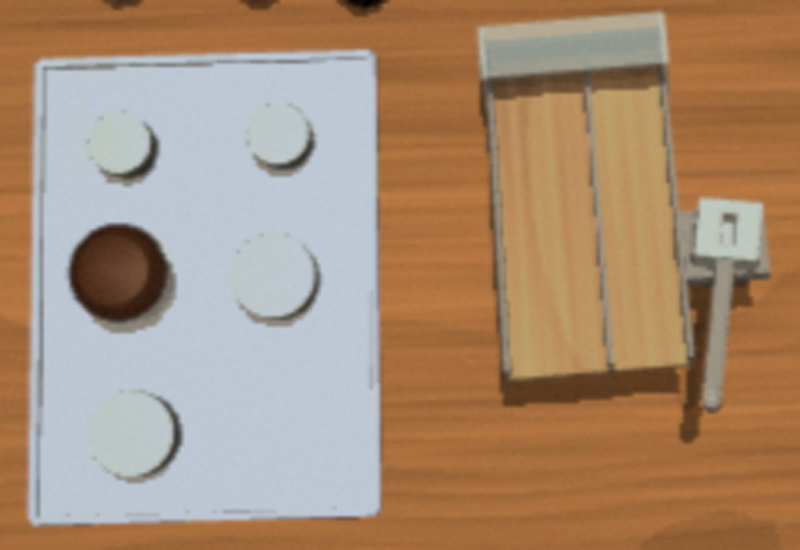

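View pics/c_side.png

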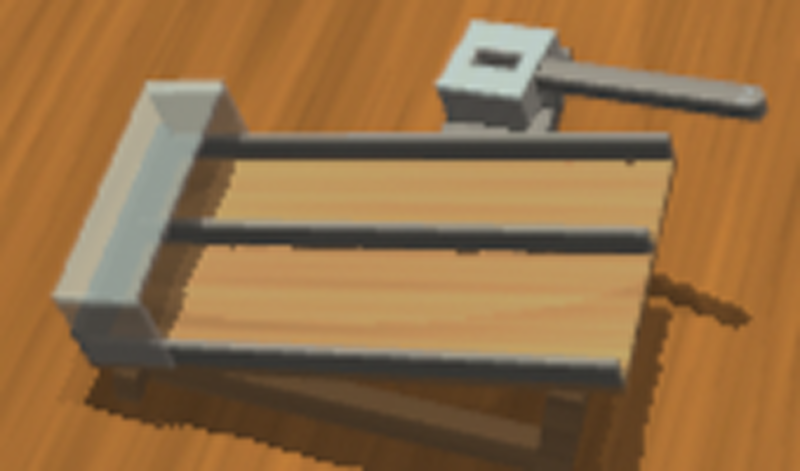

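The crop confirms four white lids on the pan (two small, two big). The wide lane is on the left, the narrow lane on the right, and the knob's slot is at crop pixel (728,230). Now I'll measure.

```bash
cat >> h.py <<'E'
def lid(c,p,r):
    u,v=map(int,p); roi=c["frame"][v-r:v+r+1,u-r:u+r+1]
    b=cv2.cvtColor(roi,cv2.COLOR_RGB2LAB)[:,:,2].astype(float)-.0
    a=cv2.cvtColor(roi,cv2.COLOR_RGB2LAB); g=cv2.GaussianBlur(a,(3,3),0)
    m=((g[:,:,2]>124)&(g[:,:,0]>185)).astype(np.uint8)
    n,l,s,ce=cv2.connectedComponentsWithStats(m); k=l[r,r]
    cnt=cv2.findContours((l==k).astype(np.uint8),0,2)[0][0]; e=cv2.fitEllipse(cnt)
    return np.array(e[0])+[u-r,v-r],e[1],s[k,4]
E
python3 - <<'E'
from h import *
T=dict(np.load("top0.npz"));S=dict(np.load("side0.npz"))
L=lambda im:cv2.cvtColor(im,cv2.COLOR_RGB2LAB)
for c,P in((T,[(171,223),(175,310),(190,240)]),(S,[(264,341),(355,433),(280,360)])):
    print([L(c["frame"])[v-2:v+3,u-2:u+3].mean((0,1)).round(1).tolist() for u,v in P])
ct=lambda x,y:((x+.5)/3.3333-.5+135,(y+.5)/3.3333-.5+180)
cs=lambda x,y:((x+.5)/4.706-.5+250,(y+.5)/4.706-.5+195)
for n,a,b in(("railR",(690,358),(672,140)),("railM",(610,367),(650,232)),("railL",(508,375),(622,362)),
 ("gFL",(479,27),(55,297)),("gFR",(665,13),(148,82)),("gNL",(484,78),(140,297)),("gNR",(665,65),(222,82)),
 ("k++",(700,198),(440,85)),("k+-",(763,203),(472,20)),("k--",(760,262),(557,32)),("k-+",(696,257),(525,100)),("slot",(728,230),(497,59)),("tip",(712,405),(757,95))):
    X,e=tri(T,ct(*a),S,cs(*b)); print(n,X.round(1),round(e,1))
for n,a,b in(("s1",(171,223),(241,398)),("s2",(218,220),(264,341)),("b1",(217,263),(314,361)),("b2",(175,310),(355,433))):
    try:
        x=lid(T,a,20);y=lid(S,b,24); print(n,x,y,tri(T,x[0],S,y[0]))
    except Exception as ex: print(n,ex)
E
```

```text
[[202.5, 124.3, 127.5], [202.2, 124.7, 126.2], [203.7, 126.6, 121.3]]
[[207.0, 123.0, 126.3], [206.3, 124.6, 122.0], [207.0, 125.0, 120.9]]
railR [421.7 -43.6 121.4] 1.6
railM [418.   10.9 122.4] 0.7
railL [414.   80.3 122.3] 0.0
gFL [664.8  99.1  79.2] 1.4
gFR [672.7 -34.6  77.6] 0.2
gNL [624.6  95.3  92.5] 1.7
gNR [632.2 -32.9  94.1] 1.5
k++ [533.  -54.5 106. ] 2.4
k+- [529.2 -98.  107.2] 0.5
k-- [487.1 -93.7 117.9] 0.4
k-+ [491.2 -50.  115.7] 1.7
slot [510.2 -72.8 112.8] 0.7
tip [389.7 -56.3 149.9] 0.4
s1 OpenCV(4.12.0) /io/opencv/modules/imgproc/src/shapedescr.cpp:361: error: (-201:Incorrect size of input array) There should be at least 5 points to fit the ellipse in function 'fitEllipseNoDirect'

s2 (array([217.55535316, 219.07179451]), (15.742217063903809, 17.70342254638672), np.int32(227)) (array([263.7504406 , 337.97639847]), (19.615280151367188, 22.218442916870117), np.int32(352)) (array([598.45934105, 250.59948485,  42.76811204]), np.float64(1.6711878651871503))
b1 OpenCV(4.12.0) /io/opencv/modules/imgproc/src/shapedescr.cpp:361: error: (-201:Incorrect size of input array) There should be at least 5 points to fit the ellipse in function 'fitEllipseNoDirect'

b2 OpenCV(4.12.0) /io/opencv/modules/imgproc/src/shapedescr.cpp:361: error: (-201:Incorrect size of input array) There should be at least 5 points to fit the ellipse in function 'fitEllipseNoDirect'
```

Rack geometry is consistent: deck origin about (651,32.2,31.8), yaw 3.4°, slot (510,-73,112.5), gate about 0.16 rad. Next: a better lid mask, plus the key and its stand.

```bash
python3 - <<'E'
import re
s=open("h.py").read(); s=s[:s.index("def lid")]
s+='''
def lid(c,p,r):
    u,v=map(int,p); roi=c["frame"][v-r:v+r+1,u-r:u+r+1]
    a=cv2.GaussianBlur(cv2.cvtColor(roi,cv2.COLOR_RGB2LAB).astype(np.float32),(0,0),1.2)
    f=a[:,:,2]-.5*a[:,:,1]; ok=a[:,:,0]>188
    g=np.clip((f-50)*10,0,255).astype(np.uint8)
    th,_=cv2.threshold(g[ok].reshape(-1,1),0,255,cv2.THRESH_OTSU)
    m=((g>th)&ok).astype(np.uint8); m=cv2.morphologyEx(m,cv2.MORPH_OPEN,np.ones((3,3),np.uint8))
    n,l,s,ce=cv2.connectedComponentsWithStats(m); k=1+np.argmax(s[1:,4])
    cnt=max(cv2.findContours((l==k).astype(np.uint8),0,cv2.CHAIN_APPROX_NONE)[0],key=len); e=cv2.fitEllipse(cv2.convexHull(cnt))
    return np.array(e[0])+[u-r,v-r],np.round(e[1],1)
'''
open("h.py","w").write(s)
E
python3 - <<'E'
from h import *
T=dict(np.load("top0.npz"));S=dict(np.load("side0.npz"))
for n,a,b,R in(("s1",(171,223),(241,396),23),("s2",(218,220),(264,339),23),("b1",(217,263),(314,359),31),("b2",(175,310),(355,431),31)):
    x=lid(T,a,18 if R==23 else 19);y=lid(S,b,22 if R==23 else 26); print(n,x,y,tri(T,x[0],S,y[0]),onz(T,*x[0],37).round(1),onz(S,*y[0],37).round(1))
a=cv2.resize(T["frame"][210:270,435:495,::-1],(480,480),interpolation=cv2.INTER_CUBIC)
b=cv2.resize(S["frame"][120:180,350:395,::-1],(360,480),interpolation=cv2.INTER_CUBIC)
d=cv2.resize(S["frame"][310:460,225:385,::-1],(600,560))
cv2.imwrite("pics/key.png",np.hstack([a,b]))
E
```

```text
s1 (array([169.14750862, 221.83060646]), array([16.1, 19.5])) (array([239.49893951, 395.48300934]), array([22.5, 27.3])) (array([594.34231583, 367.54025698,  46.93865416]), np.float64(0.6289777405953816)) [596.3 370.   37. ] [596.7 365.   37. ]
s2 (array([216.98002243, 218.6591301 ]), array([16.1, 19.2])) (array([263.64756584, 337.49746132]), array([19.9, 23.2])) (array([598.44080562, 251.29377639,  46.5368805 ]), np.float64(2.5121091909843285)) [601.3 253.1  37. ] [599.8 247.3  37. ]
b1 (array([215.39727974, 261.360672  ]), array([23.3, 26.3])) (array([313.30121422, 356.18962097]), array([29.5, 32.2])) (array([494.94202075, 255.404857  ,  45.66184313]), np.float64(1.56370822715836)) [496.6 256.9  37. ] [495.4 252.   37. ]
b2 (array([172.5775528 , 309.16811752]), array([23.3, 26.2])) (array([355.85271645, 430.32777405]), array([34.3, 38.1])) (array([383.39887724, 356.81386836,  47.80740534]), np.float64(1.105244302379204)) [384.2 359.3  37. ] [382.9 353.9  37. ]
```

View pics/key.png

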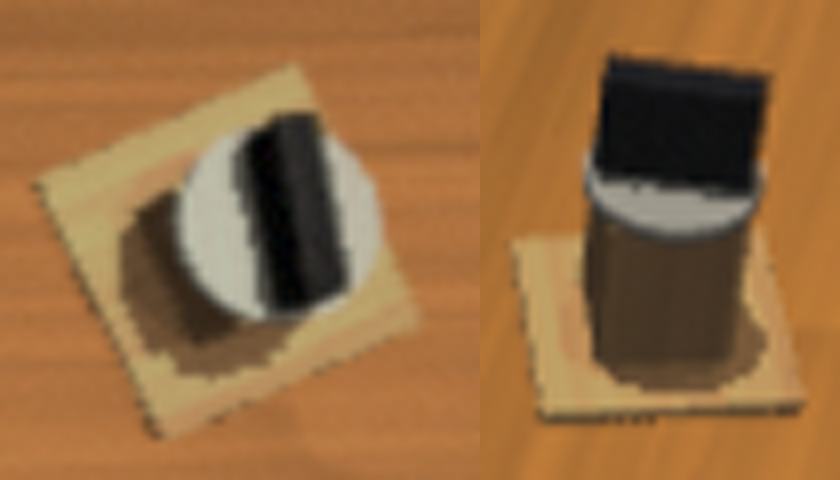

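The key's handle top spans crop pixels (275,115) to (320,305) in the top view. The flange disc is centred at about (282,222), and in the side view the handle top edge runs (610,60) to (768,80). The lid masks lost their shaded edge through blurring, so I'll fix that.

```bash
sed -i 's/ok=a\[:,:,0\]>188/ok=cv2.cvtColor(roi,cv2.COLOR_RGB2LAB)[:,:,0]>165/' h.py
python3 - <<'E'
from h import *
T=dict(np.load("top0.npz"));S=dict(np.load("side0.npz"))
for n,a,b,R in(("s1",(171,223),(241,396),23),("s2",(218,220),(264,339),23),("b1",(217,263),(314,359),31),("b2",(175,310),(355,431),31)):
    x=lid(T,a,18 if R==23 else 19);y=lid(S,b,22 if R==23 else 26); print(n,x,y,tri(T,x[0],S,y[0]),onz(T,*x[0],37).round(1),onz(S,*y[0],37).round(1))
k=lambda x,y:((x+.5)/8-.5+435,(y+.5)/8-.5+210)
q=lambda x,y:((x-480+.5)/8-.5+350,(y+.5)/8-.5+120)
# handle top: side-far end (y-) etc
for n,a,b in (("hA",(297,115),(610,62)),("hB",(328,290),(770,80)),("foot L",(42,185),(542,418)),("foot B",(163,437),(803,407)),("footT",(295,65),(513,238))):
    print(n,tri(T,k(*a),S,q(*b)))
for z in (69,): print("flange",onz(T,*k(281,223),z))
E
```

```text
s1 (array([169.64984703, 222.2844162 ]), array([17.4, 19.8])) (array([239.95499802, 395.88528633]), array([23.9, 27.1])) (array([593.91089239, 367.10763793,  43.83812107]), np.float64(0.24328469639107603)) [595.2 368.8  37. ] [595.6 365.4  37. ]
s2 (array([217.43231773, 219.35726738]), array([17.7, 19.8])) (array([263.64737511, 338.16315842]), array([21.2, 23.5])) (array([598.13170865, 250.97791018,  42.73731239]), np.float64(0.9411892312217325)) [599.6 252.   37. ] [599.2 248.6  37. ]
b1 (array([215.99301529, 261.92116356]), array([24.9, 26.8])) (array([313.48954201, 356.81340408]), array([30.6, 32.6])) (array([494.4047757 , 254.72934024,  41.32854147]), np.float64(0.7437209598211918)) [495.2 255.5  37. ] [494.6 253.   37. ]
b2 (array([173.35613632, 309.50786972]), array([24.9, 26.5])) (array([355.58837509, 431.11040306]), array([36. , 37.9])) (array([383.10685231, 356.4600341 ,  41.33257532]), np.float64(0.33793319251708465)) [383.4 357.5  37. ] [382.9 355.3  37. ]
hA (array([ 560.33162417, -349.24871846,  112.73519249]), np.float64(2.2057656913869126))
hB (array([ 508.88078669, -354.54623571,  114.65731889]), np.float64(2.310259085125358))
foot L (array([ 558.54460459, -296.2851496 ,    2.96140364]), np.float64(0.6142762603813038))
foot B (array([ 477.35940624, -329.28735798,    3.89506425]), np.float64(2.5704703454497126))
footT (array([ 592.71331111, -376.04783572,    8.01262255]), np.float64(1.2156562706067173))
flange [ 535.80253013 -353.52081174   69.        ]
```

```bash
cat >> h.py <<'E'
psi,sl=np.radians(3.4),np.radians(18)
O=np.array([651,32.2,31.8])
EX=np.array([np.cos(sl)*np.cos(psi),np.cos(sl)*np.sin(psi),-np.sin(sl)]);EY=np.array([-np.sin(psi),np.cos(psi),0]);EZ=np.cross(EX,EY)
Rd=np.c_[EX,-EY,-EZ]                    # tool square to deck
def down(h): return np.c_[[np.cos(h),np.sin(h),0],[np.sin(h),-np.cos(h),0],[0,0,-1.]]   # tool x heading h
Rp=down(psi)
YW,YN=27.5,-35.5
def deck(x,y,z): return O+x*EX+y*EY+z*EZ
def todeck(p): return np.c_[EX,EY,EZ].T@(np.asarray(p)-O)
def cur():
    s=robot.read_state(); return s["position"],Rot.from_rotvec(s["orientation"]).as_matrix(),s
def path(wps,p=None,R=None):
    """wps: (pos,R); prints per waypoint the calls (share rows) from the pose where each begins"""
    if p is None: p,R,_=cur()
    for P,Q in wps:
        P=np.asarray(P,float); rv=(Rot.from_matrix(R).inv()*Rot.from_matrix(Q)).as_rotvec()
        n=max(1,int(np.ceil(max(np.abs(R.T@(P-p)).max()/195,np.degrees(np.abs(rv).max())/29.5))))
        for i in range(n):
            p2=p+(P-p)/(n-i); R2=R@Rot.from_rotvec(rv/n).as_matrix()
            sh=R.T@(p2-p)/200; tu=np.degrees(rv/n)/30
            k=int(np.ceil(max(np.linalg.norm(p2-p)/50,np.degrees(np.linalg.norm(rv/n))/8.59)))
            print("  ",np.round(np.r_[sh,tu],3).tolist(),"rows",k,"->",p2.round(0).tolist()); p,R=p2,R2
        print(" --")
E
python3 - <<'E'
from h import *
path([((599.3,250.3,150),Rp),((599.3,250.3,19),Rp),((599.3,250.3,200),Rp),(deck(-205,YN,70),Rd),(deck(-205,YN,17.5),Rd)])
E
```

```text
[0.811, -0.683, 0.102, -0.001, 0.0, 0.144] rows 5 -> [289.0, -305.0, 211.0]
   [0.757, -0.743, 0.102, -0.001, 0.0, 0.144] rows 5 -> [393.0, -120.0, 190.0]
   [0.699, -0.798, 0.101, -0.001, 0.0, 0.144] rows 5 -> [496.0, 65.0, 170.0]
   [0.637, -0.848, 0.101, -0.001, 0.0, 0.144] rows 5 -> [599.0, 250.0, 150.0]
 --
   [0.0, -0.0, 0.655, 0.0, 0.0, -0.0] rows 3 -> [599.0, 250.0, 19.0]
 --
   [-0.0, -0.0, -0.905, 0.0, 0.0, 0.0] rows 4 -> [599.0, 250.0, 200.0]
 --
   [-0.337, 0.641, 0.096, 0.0, -0.3, -0.0] rows 3 -> [540.0, 118.0, 181.0]
   [-0.318, 0.641, 0.147, 0.0, -0.3, -0.0] rows 3 -> [480.0, -14.0, 162.0]
 --
   [-0.0, -0.0, 0.262, -0.0, 0.0, 0.0] rows 2 -> [464.0, -14.0, 112.0]
 --
```

Request:
{"name": "step_arm", "arguments": {
  "commands": [
    [1, 0.811, -0.683, 0.102, 0, 0, 0.144],
    [1, 0.811, -0.683, 0.102, 0, 0, 0.144],
    [1, 0.811, -0.683, 0.102, 0, 0, 0.144],
    [1, 0.811, -0.683, 0.102, 0, 0, 0.144],
    [1, 0.811, -0.683, 0.102, 0, 0, 0.144],
    [1, 0.811, -0.683, 0.102, 0, 0, 0.144]
  ],
  "force": 30
}}

```text
t: 0.7
position: [289.8, -304.3, 210.8]
orientation: [-3.108, -0.453, 0.0]
wrist_force: [-0.2, -1.1, 0.1]
grip_width: 1.001
grip_force: 0.0
```

Request:
{"name": "step_arm", "arguments": {
  "commands": [
    [1, 0.757, -0.743, 0.102, 0, 0, 0.144],
    [1, 0.757, -0.743, 0.102, 0, 0, 0.144],
    [1, 0.757, -0.743, 0.102, 0, 0, 0.144],
    [1, 0.757, -0.743, 0.102, 0, 0, 0.144],
    [1, 0.757, -0.743, 0.102, 0, 0, 0.144],
    [1, 0.757, -0.743, 0.102, 0, 0, 0.144]
  ]
}}

```text
t: 1.3
position: [393.4, -120.3, 190.3]
orientation: [3.123, 0.335, -0.0]
wrist_force: [0.4, 0.2, 0.6]
grip_width: 0.999
grip_force: 0.0
```

Request:
{"name": "step_arm", "arguments": {
  "commands": [
    [1, 0.699, -0.798, 0.101, 0, 0, 0.144],
    [1, 0.699, -0.798, 0.101, 0, 0, 0.144],
    [1, 0.699, -0.798, 0.101, 0, 0, 0.144],
    [1, 0.699, -0.798, 0.101, 0, 0, 0.144],
    [1, 0.699, -0.798, 0.101, 0, 0, 0.144],
    [1, 0.699, -0.798, 0.101, 0, 0, 0.144]
  ]
}}

```text
t: 1.9
position: [496.7, 64.3, 169.7]
orientation: [3.134, 0.215, -0.001]
wrist_force: [0.2, -1.3, -1.0]
grip_width: 1.002
grip_force: 0.0
```

Request:
{"name": "step_arm", "arguments": {
  "commands": [
    [1, 0.637, -0.848, 0.101, 0, 0, 0.144],
    [1, 0.637, -0.848, 0.101, 0, 0, 0.144],
    [1, 0.637, -0.848, 0.101, 0, 0, 0.144],
    [1, 0.637, -0.848, 0.101, 0, 0, 0.144],
    [1, 0.637, -0.848, 0.101, 0, 0, 0.144],
    [1, 0.637, -0.848, 0.101, 0, 0, 0.144],
    [1, 0.637, -0.848, 0.101, 0, 0, 0.144]
  ]
}}

```text
t: 2.6
position: [599.3, 247.2, 149.9]
orientation: [3.139, 0.091, -0.001]
wrist_force: [0.2, -0.3, -0.1]
grip_width: 1.0
grip_force: 0.0
```

Request:
{"name": "step_arm", "arguments": {
  "commands": [
    [1, 0, -0.015, 0.4, 0, 0, 0],
    [1, 0, -0.015, 0.675, 0, 0, 0],
    [1, 0, -0.015, 0.675, 0, 0, 0],
    [1, 0, -0.015, 0.675, 0, 0, 0],
    [0.3, 0, -0.015, 0.675, 0, 0, 0],
    [0.3, 0, -0.015, 0.675, 0, 0, 0],
    [0.3, 0, -0.015, 0.675, 0, 0, 0],
    [0.3, 0, -0.015, 0.675, 0, 0, 0],
    [0.3, 0, -0.015, 0.675, 0, 0, 0],
    [0.3, 0, -0.015, 0.675, 0, 0, 0]
  ],
  "force": 30
}}

```text
t: 3.6
position: [600.6, 253.0, 18.3]
orientation: [-3.14, -0.095, -0.008]
wrist_force: [0.0, -2.0, 6.5]
grip_width: 0.524
grip_force: 30.0
```

Request:
{"name": "step_arm", "arguments": {
  "commands": [
    [0.3, 0, 0, -0.25, 0, 0, 0],
    [0.3, 0, 0, -0.5, 0, 0, 0],
    [0.3, 0, 0, -0.75, 0, 0, 0],
    [0.3, 0, 0, -0.9, 0, 0, 0],
    [0.3, 0, 0, -0.9, 0, 0, 0],
    [0.3, 0, 0, -0.9, 0, 0, 0]
  ]
}}

```text
t: 4.2
position: [599.0, 253.2, 196.7]
orientation: [-3.14, -0.095, -0.004]
wrist_force: [-0.3, 0.9, -1.9]
grip_width: 0.524
grip_force: 31.4
```

Run:
```python
from h import *
c=snap("side","s1a"); print(cur()[:2])
path([(deck(-205,YN,70),Rd),(deck(-205,YN,15.5),Rd)])
p,R,_=cur(); u=proj(c,p).astype(int); print(u)
cv2.imwrite("pics/g1.png",cv2.resize(c["frame"][max(0,u[1]-110):u[1]+90,max(0,u[0]-130):u[0]+130,::-1],(780,600)))
```

```text
(array([598.33191334, 252.91746817, 194.959766  ]), array([[ 9.98184005e-01,  6.02373192e-02, -3.97558021e-04],
       [ 6.02372310e-02, -9.98184063e-01, -2.30412859e-04],
       [-4.10715534e-04,  2.06046636e-04, -9.99999894e-01]]))
   [-0.335, 0.647, 0.083, 0.0, -0.3, 0.001] rows 3 -> [539.0, 120.0, 178.0]
   [-0.318, 0.647, 0.135, 0.0, -0.3, 0.001] rows 3 -> [480.0, -14.0, 162.0]
 --
   [-0.0, 0.0, 0.273, 0.0, -0.0, -0.0] rows 2 -> [463.0, -15.0, 110.0]
 --
[254 299]
```

View pics/g1.png

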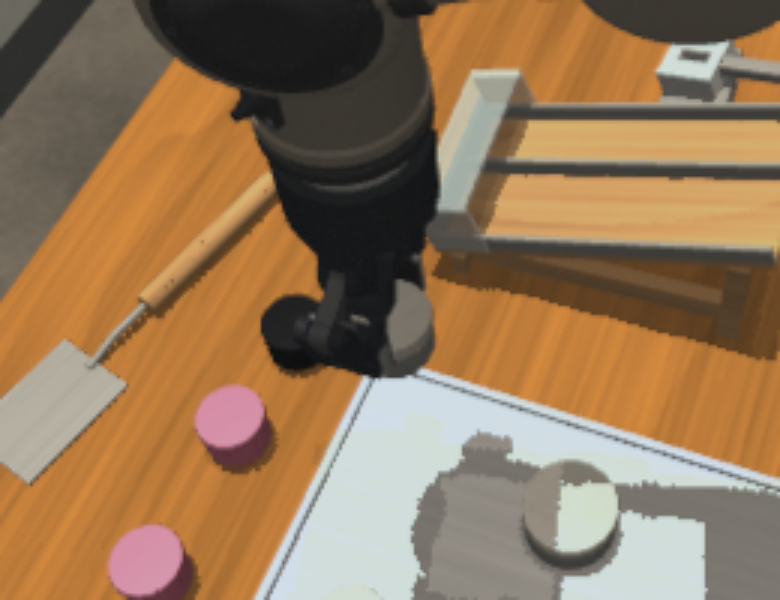

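The side crop shows the small tin held between the fingers near crop pixel (390,330), level and centred. On to the rack.

Request:
{"name": "step_arm", "arguments": {
  "commands": [
    [0.3, -0.335, 0.647, 0.083, 0, -0.3, 0],
    [0.3, -0.335, 0.647, 0.083, 0, -0.3, 0],
    [0.3, -0.335, 0.647, 0.083, 0, -0.3, 0],
    [0.3, -0.335, 0.647, 0.083, 0, -0.3, 0],
    [0.3, -0.335, 0.647, 0.083, 0, -0.3, 0]
  ]
}}

```text
t: 4.75
position: [539.0, 119.0, 177.3]
orientation: [3.126, 0.091, -0.25]
wrist_force: [0.2, 0.4, -0.4]
grip_width: 0.52
grip_force: 31.5
```

Request:
{"name": "step_arm", "arguments": {
  "commands": [
    [0.3, -0.318, 0.647, 0.135, 0, -0.3, 0],
    [0.3, -0.318, 0.647, 0.135, 0, -0.3, 0],
    [0.3, -0.318, 0.647, 0.135, 0, -0.3, 0],
    [0.3, -0.318, 0.647, 0.135, 0, -0.3, 0],
    [0.3, -0.318, 0.647, 0.135, 0, -0.3, 0],
    [0.3, -0.318, 0.647, 0.135, 0, -0.3, 0],
    [0.3, -0.318, 0.647, 0.135, 0, -0.3, 0],
    [0.3, -0.318, 0.647, 0.135, 0, -0.3, 0]
  ]
}}

```text
t: 5.55
position: [481.1, -12.2, 161.8]
orientation: [3.092, 0.096, -0.489]
wrist_force: [1.1, 0.3, -1.0]
grip_width: 0.522
grip_force: 31.5
```

Run:
```python
from h import *
p,R,s=cur(); print(p,todeck(p),s["joint_pos"].round(2),s["wrist_force"])
path([(deck(-205,YN,17),Rd)])
c=snap("side","s1b"); t=snap("top","t1b");u=proj(c,p).astype(int); v=proj(t,p).astype(int)
cv2.imwrite("pics/g2.png",np.hstack([cv2.resize(c["frame"][u[1]-60:u[1]+60,u[0]-55:u[0]+45,::-1],(500,600)),cv2.resize(t["frame"][v[1]-75:v[1]+75,v[0]-37:v[0]+38,::-1],(300,600))]))
```

```text
[481.06989524 -12.2260887  161.78954255] [-204.00344062  -34.26995287   70.39435759] [-0.14  0.51  1.5  -0.06  1.44  1.38] [ 1.05212165  0.25590494 -1.01056327]
   [-0.005, 0.006, 0.267, 0.002, -0.001, 0.005] rows 2 -> [464.0, -14.0, 111.0]
 --
```

View pics/g2.png

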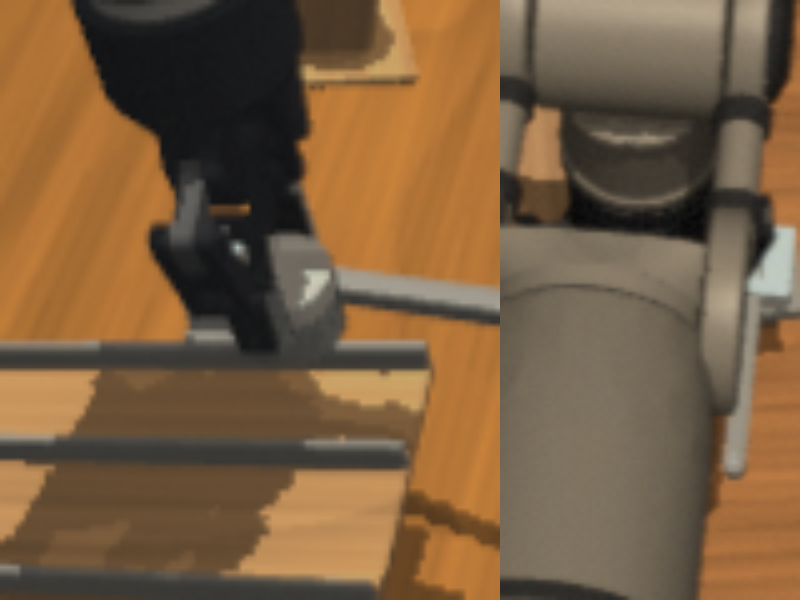

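The side crop shows the tin square to the deck over the narrow lane at crop pixel (300,290). Lowering and releasing with a small opening.

Request:
{"name": "step_arm", "arguments": {
  "commands": [
    [0.3, -0.005, 0.006, 0.14, 0, 0, 0],
    [0.3, -0.005, 0.006, 0.22, 0, 0, 0],
    [0.3, -0.005, 0.006, 0.25, 0, 0, 0],
    [0.3, -0.005, 0.006, 0.267, 0, 0, 0],
    [0.3, -0.005, 0.006, 0.267, 0, 0, 0],
    [0.3, -0.005, 0.006, 0.267, 0, 0, 0]
  ]
}}

```text
t: 6.25
position: [464.0, -15.6, 111.9]
orientation: [3.092, 0.093, -0.487]
wrist_force: [0.3, 0.0, -1.6]
grip_width: 0.526
grip_force: 31.5
```

Request:
{"name": "step_arm", "arguments": {
  "commands": [
    [0.3, 0, -0.004, 0.01, 0, 0, 0],
    [0.3, 0, -0.004, 0.01, 0, 0, 0],
    [0.3, 0, -0.004, 0.01, 0, 0, 0]
  ]
}}

```text
t: 6.55
position: [462.7, -14.8, 109.5]
orientation: [3.092, 0.093, -0.489]
wrist_force: [-0.1, -0.2, -1.3]
grip_width: 0.525
grip_force: 31.5
```

Request:
{"name": "step_arm", "arguments": {
  "commands": [
    [0.3, 0, 0, 0.01, 0, 0, 0],
    [0.3, 0, 0, 0.01, 0, 0, 0],
    [0.3, 0, 0, 0.01, 0, 0, 0]
  ]
}}

```text
t: 6.85
position: [462.6, -14.9, 108.8]
orientation: [3.092, 0.093, -0.487]
wrist_force: [-0.1, 0.6, 9.8]
grip_width: 0.523
grip_force: 32.2
```

Request:
{"name": "step_arm", "arguments": {
  "commands": [
    [0.6, 0, 0, 0, 0, 0, 0],
    [0.6, 0, 0, 0, 0, 0, 0],
    [0.6, 0, 0, 0, 0, 0, 0],
    [0.6, 0, 0, -0.15, 0, 0, 0],
    [0.6, 0, 0, -0.3, 0, 0, 0],
    [0.6, 0, 0, -0.3, 0, 0, 0],
    [0, -0.225, 0, -0.3, 0, 0, 0],
    [0, -0.225, 0, -0.3, 0, 0, 0],
    [0, -0.225, 0, -0.3, 0, 0, 0]
  ]
}}

```text
t: 7.75
position: [437.2, -16.3, 178.3]
orientation: [3.092, 0.093, -0.49]
wrist_force: [0.2, 0.6, -0.6]
grip_width: 0.091
grip_force: 0.0
```

Run:
```python
from h import *
p,R,s=cur(); print(p,todeck(p),s["joint_pos"].round(2),s["wrist_force"])
c=snap("side","s1c"); u=proj(c,deck(-205,YN,30)).astype(int)
cv2.imwrite("pics/g3.png",cv2.resize(c["frame"][u[1]-60:u[1]+60,u[0]-80:u[0]+80,::-1],(640,480)))
path([(deck(-252,YN,9),Rd),(deck(-100,YN,9),Rd)])
```

```text
[437.18899662 -16.28755834 178.32104519] [-251.00079478  -35.72185665   72.50624208] [-0.16  0.42  1.6  -0.07  1.42  1.37] [ 0.15268033  0.64340197 -0.58254204]
   [-0.009, -0.002, 0.318, 0.001, -0.001, 0.001] rows 2 -> [417.0, -17.0, 118.0]
 --
   [0.76, -0.0, 0.0, 0.0, 0.0, -0.0] rows 4 -> [561.0, -9.0, 71.0]
 --
```

View pics/g3.png

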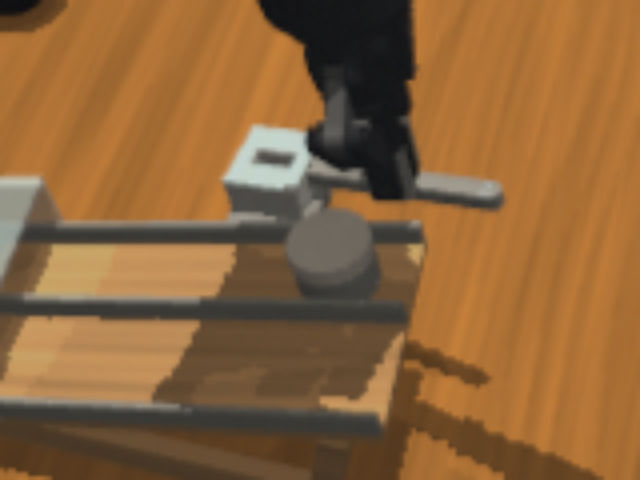

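The tin stands in the narrow lane at crop pixel (332,255). I'll lower the closed fingers behind it and push in steady rows.

Request:
{"name": "step_arm", "arguments": {
  "commands": [
    [0, -0.04, 0, 0.1, 0, 0, 0],
    [0, -0.04, 0, 0.3, 0, 0, 0],
    [0, -0.04, 0, 0.318, 0, 0, 0],
    [0, -0.04, 0, 0.318, 0, 0, 0]
  ]
}}

```text
t: 8.2
position: [410.8, -18.0, 120.2]
orientation: [3.092, 0.093, -0.493]
wrist_force: [0.5, 0.0, 0.4]
grip_width: 0.003
grip_force: 0.0
```

Request:
{"name": "step_arm", "arguments": {
  "commands": [
    [0, 0.06, 0, 0, 0, 0, 0],
    [0, 0.14, 0, 0, 0, 0, 0],
    [0, 0.22, 0, 0, 0, 0, 0],
    [0, 0.32, 0, 0, 0, 0, 0],
    [0, 0.42, 0, 0, 0, 0, 0],
    [0, 0.52, 0, 0, 0, 0, 0],
    [0, 0.62, 0, 0, 0, 0, 0],
    [0, 0.72, 0, 0, 0, 0, 0],
    [0, 0.8, 0, 0, 0, 0, 0],
    [0, 0.85, 0, 0, 0, 0, 0]
  ]
}}

```text
t: 9.2
position: [575.0, -8.1, 68.3]
orientation: [3.093, 0.093, -0.485]
wrist_force: [-2.0, 0.1, 0.9]
grip_width: -0.003
grip_force: 0.1
```

Run:
```python
from h import *
p,R,s=cur(); print(todeck(p),s["wrist_force"])
path([(deck(-67,YN,9),Rd)])
```

```text
[-85.70310938 -35.70573528  10.52866346] [-2.00209624  0.09531816  0.90574618]
   [0.093, -0.001, 0.008, 0.002, -0.006, 0.002] rows 1 -> [592.0, -7.0, 61.0]
 --
```

Request:
{"name": "step_arm", "arguments": {
  "commands": [
    [0, 0.03, 0, 0, 0, 0, 0],
    [0, 0.06, 0, 0, 0, 0, 0],
    [0, 0.09, 0, 0, 0, 0, 0],
    [0, 0.115, 0, 0, 0, 0, 0],
    [0, 0.125, 0, 0, 0, 0, 0],
    [0, 0.135, 0, 0, 0, 0, 0],
    [0, 0.145, 0, 0, 0, 0, 0],
    [0, 0.145, 0, 0, 0, 0, 0]
  ]
}}

```text
t: 10.0
position: [599.6, -6.6, 58.9]
orientation: [3.092, 0.093, -0.49]
wrist_force: [0.5, 0.6, 0.4]
grip_width: 0.001
grip_force: 0.0
```

Run:
```python
from h import *
p,R,s=cur(); print(todeck(p),s["wrist_force"])
```

```text
[-59.37157999 -35.67805623   9.2266048 ] [0.54831124 0.62717489 0.4264422 ]
```

Request:
{"name": "step_arm", "arguments": {
  "commands": [
    [0, 0.015, 0, 0, 0, 0, 0],
    [0, 0.015, 0, 0, 0, 0, 0],
    [0, 0.015, 0, 0, 0, 0, 0]
  ]
}}

```text
t: 10.3
position: [602.3, -6.4, 58.0]
orientation: [3.092, 0.093, -0.49]
wrist_force: [0.6, -0.1, 0.5]
grip_width: -0.003
grip_force: 0.0
```

Request:
{"name": "step_arm", "arguments": {
  "commands": [
    [0, 0.015, 0, 0, 0, 0, 0],
    [0, 0.015, 0, 0, 0, 0, 0],
    [0, 0.015, 0, 0, 0, 0, 0]
  ]
}}

```text
t: 10.6
position: [604.7, -6.3, 57.2]
orientation: [3.092, 0.093, -0.492]
wrist_force: [-2.5, 0.2, 2.0]
grip_width: 0.005
grip_force: 2.1
```

Request:
{"name": "step_arm", "arguments": {
  "commands": [
    [0, -0.05, 0, 0, 0, 0, 0],
    [0, -0.1, 0, 0, 0, 0, 0],
    [0, -0.1, 0, -0.25, 0, 0, 0],
    [0, -0.1, 0, -0.5, 0, 0, 0],
    [1, -0.1, 0, -0.75, 0, 0, 0],
    [1, -0.1, 0, -0.8, 0, 0, 0],
    [1, -0.1, 0, -0.8, 0, 0, 0]
  ]
}}

```text
t: 11.3
position: [637.2, -4.4, 217.6]
orientation: [3.093, 0.093, -0.48]
wrist_force: [-0.6, 1.3, -0.8]
grip_width: 0.505
grip_force: 0.0
```

Run:
```python
from h import *
S=snap("side","s2"); T=snap("top","t2"); p,R,s=cur(); print(p,s["joint_pos"].round(2))
for n,a,b,R in(("s1",(171,223),(241,396),23),("b1",(217,263),(314,359),31),("b2",(175,310),(355,431),31)):
    for c,q,r in((T,a,19),(S,b,22 if R==23 else 26)):
        try: x=lid(c,q,r); print(n,x,onz(c,*x[0],37).round(1))
        except Exception: print(n,"hid")
path([((595.3,367,150),Rp)])
cv2.imwrite("pics/h1.png",cv2.resize(np.hstack([S["frame"][190:480,190:420,::-1],T["frame"][180:340,140:380,::-1].repeat(1,0) if 0 else cv2.resize(T["frame"][180:345,140:370,::-1],(404,290))]),(800,366)))
```

```text
[635.19735253  -4.32111761 214.15756885] [-0.1   0.77  0.87 -0.05  1.81  1.4 ]
s1 (array([169.78115463, 222.35992622]), array([17.5, 19.9])) [595.  368.5  37. ]
s1 (array([239.90959167, 396.26425552]), array([23.6, 27.8])) [595.4 366.   37. ]
b1 (array([216.34031677, 260.36654663]), array([20.9, 28. ])) [499.  254.6  37. ]
b1 (array([312.54606247, 357.64093781]), array([30.8, 35.5])) [495.8 255.1  37. ]
b2 (array([173.37028313, 309.72869301]), array([23.4, 25.7])) [382.9 357.4  37. ]
b2 (array([355.53984451, 431.28423691]), array([35.7, 38.1])) [382.9 355.6  37. ]
   [0.008, -0.933, 0.166, -0.0, 0.301, 0.001] rows 4 -> [615.0, 181.0, 182.0]
   [-0.018, -0.933, 0.165, -0.0, 0.301, 0.001] rows 4 -> [595.0, 367.0, 150.0]
 --
```

View pics/h1.png

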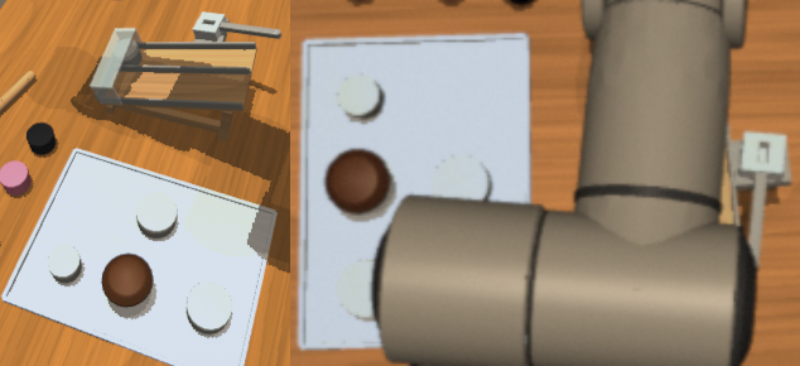

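Small tin 1 is home under the guard, at about (130,50) in the side crop, and the others haven't moved. Next is small tin s1.

Request:
{"name": "step_arm", "arguments": {
  "commands": [
    [1, 0.008, -0.933, 0.166, 0, 0.301, 0],
    [1, 0.008, -0.933, 0.166, 0, 0.301, 0],
    [1, 0.008, -0.933, 0.166, 0, 0.301, 0],
    [1, 0.008, -0.933, 0.166, 0, 0.301, 0],
    [1, 0.008, -0.933, 0.166, 0, 0.301, 0],
    [1, 0.008, -0.933, 0.166, 0, 0.301, 0]
  ]
}}

```text
t: 12.0
position: [614.3, 182.1, 181.3]
orientation: [3.124, 0.098, -0.251]
wrist_force: [0.1, -0.3, 0.3]
grip_width: 0.998
grip_force: 0.0
```

Request:
{"name": "step_arm", "arguments": {
  "commands": [
    [1, -0.018, -0.941, 0.165, 0, 0.301, 0],
    [1, -0.018, -0.941, 0.165, 0, 0.301, 0],
    [1, -0.018, -0.941, 0.165, 0, 0.301, 0],
    [1, -0.018, -0.941, 0.165, 0, 0.301, 0],
    [1, -0.018, -0.941, 0.165, 0, 0.301, 0],
    [1, -0.018, -0.941, 0.165, 0, 0.301, 0],
    [1, -0.018, -0.941, 0.165, 0, 0.301, 0],
    [1, -0.018, -0.941, 0.165, 0, 0.301, 0]
  ]
}}

```text
t: 12.8
position: [596.6, 366.6, 151.6]
orientation: [3.14, 0.09, 0.002]
wrist_force: [-0.4, 0.7, 0.2]
grip_width: 1.004
grip_force: 0.0
```

Request:
{"name": "step_arm", "arguments": {
  "commands": [
    [1, -0.007, -0.01, 0.4, 0, 0, 0],
    [1, -0.007, -0.01, 0.678, 0, 0, 0],
    [1, -0.007, -0.01, 0.678, 0, 0, 0],
    [1, -0.007, -0.01, 0.678, 0, 0, 0],
    [0.3, -0.007, -0.01, 0.678, 0, 0, 0],
    [0.3, -0.007, -0.01, 0.678, 0, 0, 0],
    [0.3, -0.007, -0.01, 0.678, 0, 0, 0],
    [0.3, -0.007, -0.01, 0.678, 0, 0, 0],
    [0.3, -0.007, -0.01, 0.678, 0, 0, 0],
    [0.3, -0.007, -0.01, 0.678, 0, 0, 0]
  ]
}}

```text
t: 13.8
position: [596.1, 371.0, 19.2]
orientation: [-3.138, -0.094, -0.01]
wrist_force: [-0.3, -2.2, 8.3]
grip_width: 0.523
grip_force: 30.5
```

Request:
{"name": "step_arm", "arguments": {
  "commands": [
    [0.3, 0, 0, -0.25, 0, 0, 0],
    [0.3, 0, 0, -0.5, 0, 0, 0],
    [0.3, 0, 0, -0.75, 0, 0, 0],
    [0.3, 0, 0, -0.9, 0, 0, 0],
    [0.3, 0, 0, -0.9, 0, 0, 0],
    [0.3, 0, 0, -0.9, 0, 0, 0]
  ]
}}

```text
t: 14.4
position: [594.1, 370.7, 197.1]
orientation: [-3.139, -0.095, -0.005]
wrist_force: [-0.6, -0.5, -1.5]
grip_width: 0.521
grip_force: 31.5
```

Run:
```python
from h import *
path([(deck(-205,YN,70),Rd)])
```

```text
[-0.343, 0.942, 0.087, -0.001, -0.303, 0.001] rows 5 -> [537.0, 179.0, 179.0]
   [-0.324, 0.942, 0.14, -0.001, -0.303, 0.001] rows 5 -> [480.0, -14.0, 162.0]
 --
```

Request:
{"name": "step_arm", "arguments": {
  "commands": [
    [0.3, -0.343, 0.942, 0.087, 0, -0.303, 0],
    [0.3, -0.343, 0.942, 0.087, 0, -0.303, 0],
    [0.3, -0.343, 0.942, 0.087, 0, -0.303, 0],
    [0.3, -0.343, 0.942, 0.087, 0, -0.303, 0],
    [0.3, -0.343, 0.942, 0.087, 0, -0.303, 0],
    [0.3, -0.343, 0.942, 0.087, 0, -0.303, 0]
  ]
}}

```text
t: 15.0
position: [536.1, 177.2, 177.1]
orientation: [3.126, 0.09, -0.251]
wrist_force: [0.1, 0.6, -0.9]
grip_width: 0.522
grip_force: 31.6
```

Request:
{"name": "step_arm", "arguments": {
  "commands": [
    [0.3, -0.324, 0.942, 0.14, 0, -0.303, 0],
    [0.3, -0.324, 0.942, 0.14, 0, -0.303, 0],
    [0.3, -0.324, 0.942, 0.14, 0, -0.303, 0],
    [0.3, -0.324, 0.942, 0.14, 0, -0.303, 0],
    [0.3, -0.324, 0.942, 0.14, 0, -0.303, 0],
    [0.3, -0.324, 0.942, 0.14, 0, -0.303, 0],
    [0.3, -0.324, 0.942, 0.14, 0, -0.303, 0],
    [0.3, -0.324, 0.942, 0.14, 0, -0.303, 0],
    [0.3, -0.324, 0.942, 0.14, 0, -0.303, 0]
  ]
}}

```text
t: 15.9
position: [480.3, -12.5, 160.7]
orientation: [3.091, 0.096, -0.493]
wrist_force: [0.6, 0.7, -1.0]
grip_width: 0.524
grip_force: 31.6
```

Run:
```python
from h import *
print(todeck(cur()[0]))
path([(deck(-205,YN,15.5),Rd)])
```

```text
[-204.40933005  -34.54669561   69.11422635]
   [-0.002, 0.005, 0.268, 0.002, 0.004, 0.006] rows 2 -> [463.0, -15.0, 110.0]
 --
```

Request:
{"name": "step_arm", "arguments": {
  "commands": [
    [0.3, -0.002, 0.005, 0.14, 0, 0, 0],
    [0.3, -0.002, 0.005, 0.22, 0, 0, 0],
    [0.3, -0.002, 0.005, 0.25, 0, 0, 0],
    [0.3, -0.002, 0.005, 0.268, 0, 0, 0],
    [0.3, -0.002, 0.005, 0.268, 0, 0, 0],
    [0.3, -0.002, 0.005, 0.268, 0, 0, 0]
  ]
}}

```text
t: 16.5
position: [463.7, -15.8, 110.6]
orientation: [3.092, 0.093, -0.49]
wrist_force: [-0.4, -0.4, -1.0]
grip_width: 0.522
grip_force: 31.6
```

Request:
{"name": "step_arm", "arguments": {
  "commands": [
    [0.3, 0, 0, 0.008, 0, 0, 0],
    [0.3, 0, 0, 0.008, 0, 0, 0],
    [0.3, 0, 0, 0.008, 0, 0, 0]
  ]
}}

```text
t: 16.8
position: [463.4, -15.9, 109.6]
orientation: [3.092, 0.093, -0.489]
wrist_force: [0.7, -0.0, 5.6]
grip_width: 0.525
grip_force: 32.1
```

Contact. Release, back off, lower behind and push.

Request:
{"name": "step_arm", "arguments": {
  "commands": [
    [0.6, 0, 0, 0, 0, 0, 0],
    [0.6, 0, 0, 0, 0, 0, 0],
    [0.6, 0, 0, 0, 0, 0, 0],
    [0.6, 0, 0, -0.15, 0, 0, 0],
    [0.6, 0, 0, -0.3, 0, 0, 0],
    [0.6, 0, 0, -0.3, 0, 0, 0],
    [0, -0.265, 0, -0.3, 0, 0, 0],
    [0, -0.265, 0, -0.3, 0, 0, 0],
    [0, -0.265, 0, -0.3, 0, 0, 0],
    [0, -0.265, 0, -0.3, 0, 0, 0]
  ]
}}

```text
t: 17.8
position: [431.5, -17.8, 181.9]
orientation: [3.092, 0.093, -0.491]
wrist_force: [-0.4, 0.6, 0.3]
grip_width: -0.0
grip_force: 0.0
```

Run:
```python
from h import *
p=cur()[0];print(todeck(p))
path([(deck(-259,YN,9),Rd),(deck(-109,YN,9),Rd)])
```

```text
[-257.59312154  -36.92067468   74.08268127]
   [-0.007, -0.007, 0.325, 0.001, 0.002, 0.001] rows 2 -> [410.0, -18.0, 120.0]
 --
   [0.75, -0.0, 0.0, 0.0, 0.0, 0.0] rows 3 -> [552.0, -9.0, 74.0]
 --
```

Request:
{"name": "step_arm", "arguments": {
  "commands": [
    [0, -0.007, -0.007, 0.1, 0, 0, 0],
    [0, -0.007, -0.007, 0.3, 0, 0, 0],
    [0, -0.007, -0.007, 0.325, 0, 0, 0],
    [0, -0.007, -0.007, 0.325, 0, 0, 0]
  ]
}}

```text
t: 18.2
position: [409.4, -17.6, 120.2]
orientation: [3.092, 0.093, -0.496]
wrist_force: [0.2, -1.0, 0.3]
grip_width: -0.001
grip_force: 0.0
```

Request:
{"name": "step_arm", "arguments": {
  "commands": [
    [0, 0.06, 0, 0, 0, 0, 0],
    [0, 0.14, 0, 0, 0, 0, 0],
    [0, 0.22, 0, 0, 0, 0, 0],
    [0, 0.3, 0, 0, 0, 0, 0],
    [0, 0.4, 0, 0, 0, 0, 0],
    [0, 0.5, 0, 0, 0, 0, 0],
    [0, 0.6, 0, 0, 0, 0, 0],
    [0, 0.67, 0, 0, 0, 0, 0],
    [0, 0.7, 0, 0, 0, 0, 0],
    [0, 0.72, 0, 0, 0, 0, 0]
  ]
}}

```text
t: 19.2
position: [547.2, -9.4, 76.2]
orientation: [3.092, 0.093, -0.491]
wrist_force: [0.1, 0.0, 0.1]
grip_width: -0.002
grip_force: 0.1
```

Request:
{"name": "step_arm", "arguments": {
  "commands": [
    [0, 0.015, 0, 0, 0, 0, 0],
    [0, 0.03, 0, 0, 0, 0, 0],
    [0, 0.045, 0, 0, 0, 0, 0],
    [0, 0.05, 0, 0, 0, 0, 0],
    [0, 0.055, 0, 0, 0, 0, 0],
    [0, 0.06, 0, 0, 0, 0, 0],
    [0, 0.06, 0, 0, 0, 0, 0]
  ]
}}

```text
t: 19.9
position: [557.3, -8.7, 72.1]
orientation: [3.092, 0.093, -0.493]
wrist_force: [0.2, 0.6, -0.7]
grip_width: 0.006
grip_force: 0.0
```

Run:
```python
from h import *
p=cur()[0];print(todeck(p))
```

```text
[-103.72097484  -35.30785428    8.68020333]
```

Request:
{"name": "step_arm", "arguments": {
  "commands": [
    [0, 0.015, 0, 0, 0, 0, 0],
    [0, 0.015, 0, 0, 0, 0, 0],
    [0, 0.015, 0, 0, 0, 0, 0]
  ]
}}

```text
t: 20.2
position: [560.2, -8.6, 71.1]
orientation: [3.092, 0.093, -0.493]
wrist_force: [-0.8, -0.4, -0.4]
grip_width: 0.004
grip_force: 0.0
```

Request:
{"name": "step_arm", "arguments": {
  "commands": [
    [0, 0.012, 0, 0, 0, 0, 0],
    [0, 0.012, 0, 0, 0, 0, 0],
    [0, 0.012, 0, 0, 0, 0, 0]
  ]
}}

```text
t: 20.5
position: [561.0, -8.5, 70.8]
orientation: [3.091, 0.093, -0.499]
wrist_force: [-5.3, -0.1, 5.3]
grip_width: -0.001
grip_force: 3.4
```

Request:
{"name": "step_arm", "arguments": {
  "commands": [
    [0, -0.05, 0, 0, 0, 0, 0],
    [0, -0.1, 0, 0, 0, 0, 0],
    [0, -0.1, 0, -0.25, 0, 0, 0],
    [0, -0.1, 0, -0.5, 0, 0, 0],
    [1, -0.1, 0, -0.6, 0, 0, 0],
    [1, -0.1, 0, -0.6, 0, 0, 0]
  ]
}}

```text
t: 21.1
position: [582.4, -7.5, 194.4]
orientation: [3.092, 0.093, -0.48]
wrist_force: [0.4, -0.0, -0.4]
grip_width: 0.33
grip_force: 0.0
```

Run:
```python
from h import *
S=snap("side","s3"); 
for n,b in(("b1",(314,359)),("b2",(355,431))):
    x=lid(S,b,26); print(n,x,onz(S,*x[0],37).round(1))
path([((495,256,150),Rp)])
```

```text
b1 (array([312.49680519, 357.5101223 ]), array([30.8, 35.6])) [496.  254.9  37. ]
b2 (array([341.04075146, 448.64697647]), array([24.7, 36.1])) [398.5 389.9  37. ]
   [-0.134, -0.67, 0.153, 0.001, 0.299, 0.001] rows 3 -> [538.0, 124.0, 171.0]
   [-0.157, -0.67, 0.131, 0.001, 0.299, 0.001] rows 3 -> [495.0, 256.0, 150.0]
 --
```

Tin b2 has been knocked aside, so I'll re-measure it later. Now b1.

Request:
{"name": "step_arm", "arguments": {
  "commands": [
    [1, -0.134, -0.67, 0.153, 0, 0.299, 0],
    [1, -0.134, -0.67, 0.153, 0, 0.299, 0],
    [1, -0.134, -0.67, 0.153, 0, 0.299, 0],
    [1, -0.134, -0.67, 0.153, 0, 0.299, 0],
    [1, -0.134, -0.67, 0.153, 0, 0.299, 0]
  ]
}}

```text
t: 21.65
position: [536.3, 124.8, 168.7]
orientation: [3.124, 0.097, -0.254]
wrist_force: [-0.5, -0.4, -0.2]
grip_width: 1.005
grip_force: 0.0
```

Request:
{"name": "step_arm", "arguments": {
  "commands": [
    [1, -0.157, -0.67, 0.131, 0, 0.299, 0],
    [1, -0.157, -0.67, 0.131, 0, 0.299, 0],
    [1, -0.157, -0.67, 0.131, 0, 0.299, 0],
    [1, -0.157, -0.67, 0.131, 0, 0.299, 0],
    [1, -0.157, -0.67, 0.131, 0, 0.299, 0],
    [1, -0.157, -0.67, 0.131, 0, 0.299, 0],
    [1, -0.157, -0.67, 0.131, 0, 0.299, 0],
    [1, -0.157, -0.67, 0.131, 0, 0.299, 0]
  ]
}}

```text
t: 22.45
position: [495.2, 254.8, 149.1]
orientation: [3.14, 0.091, -0.005]
wrist_force: [0.7, 0.1, -0.0]
grip_width: 1.0
grip_force: 0.0
```

Request:
{"name": "step_arm", "arguments": {
  "commands": [
    [1, 0, -0.01, 0.4, 0, 0, 0],
    [1, 0, -0.01, 0.666, 0, 0, 0],
    [1, 0, -0.01, 0.666, 0, 0, 0],
    [1, 0, -0.01, 0.666, 0, 0, 0],
    [0.5, 0, -0.01, 0.666, 0, 0, 0],
    [0.5, 0, -0.01, 0.666, 0, 0, 0],
    [0.5, 0, -0.01, 0.666, 0, 0, 0],
    [0.5, 0, -0.01, 0.666, 0, 0, 0],
    [0.5, 0, -0.01, 0.666, 0, 0, 0],
    [0.5, 0, -0.01, 0.666, 0, 0, 0]
  ]
}}

```text
t: 23.45
position: [495.7, 258.4, 18.3]
orientation: [-3.139, -0.095, -0.003]
wrist_force: [-0.1, -1.1, 7.3]
grip_width: 0.708
grip_force: 33.5
```

Request:
{"name": "step_arm", "arguments": {
  "commands": [
    [0.5, 0, 0, -0.25, 0, 0, 0],
    [0.5, 0, 0, -0.5, 0, 0, 0],
    [0.5, 0, 0, -0.75, 0, 0, 0],
    [0.5, 0, 0, -0.9, 0, 0, 0],
    [0.5, 0, 0, -0.9, 0, 0, 0],
    [0.5, 0, 0, -0.9, 0, 0, 0]
  ]
}}

```text
t: 24.05
position: [494.4, 258.0, 196.7]
orientation: [-3.14, -0.095, 0.002]
wrist_force: [0.2, 0.8, -1.8]
grip_width: 0.71
grip_force: 34.1
```

Run:
```python
from h import *
path([(deck(-205,YW,70),Rd)])
```

```text
[-0.076, 0.518, 0.087, -0.0, -0.299, 0.001] rows 3 -> [485.0, 154.0, 179.0]
   [-0.062, 0.518, 0.098, -0.0, -0.299, 0.001] rows 3 -> [476.0, 49.0, 162.0]
 --
```

Request:
{"name": "step_arm", "arguments": {
  "commands": [
    [0.5, -0.076, 0.518, 0.087, 0, -0.299, 0],
    [0.5, -0.076, 0.518, 0.087, 0, -0.299, 0],
    [0.5, -0.076, 0.518, 0.087, 0, -0.299, 0],
    [0.5, -0.076, 0.518, 0.087, 0, -0.299, 0],
    [0.5, -0.076, 0.518, 0.087, 0, -0.299, 0]
  ]
}}

```text
t: 24.55
position: [485.2, 154.3, 177.9]
orientation: [3.126, 0.094, -0.252]
wrist_force: [-0.6, 0.6, -1.3]
grip_width: 0.713
grip_force: 34.1
```

Request:
{"name": "step_arm", "arguments": {
  "commands": [
    [0.5, -0.062, 0.518, 0.098, 0, -0.299, 0],
    [0.5, -0.062, 0.518, 0.098, 0, -0.299, 0],
    [0.5, -0.062, 0.518, 0.098, 0, -0.299, 0],
    [0.5, -0.062, 0.518, 0.098, 0, -0.299, 0],
    [0.5, -0.062, 0.518, 0.098, 0, -0.299, 0],
    [0.5, -0.062, 0.518, 0.098, 0, -0.299, 0],
    [0.5, -0.062, 0.518, 0.098, 0, -0.299, 0]
  ]
}}

```text
t: 25.25
position: [476.6, 50.6, 161.5]
orientation: [3.092, 0.096, -0.491]
wrist_force: [0.6, -0.2, -1.8]
grip_width: 0.711
grip_force: 34.1
```

Run:
```python
from h import *
print(todeck(cur()[0]))
path([(deck(-205,YW,15.5),Rd)])
```

```text
[-204.64704318   28.73384042   69.90113742]
   [-0.002, 0.006, 0.272, 0.002, 0.002, 0.005] rows 2 -> [460.0, 48.0, 110.0]
 --
```

Request:
{"name": "step_arm", "arguments": {
  "commands": [
    [0.5, -0.002, 0.003, 0.14, 0, 0, 0],
    [0.5, -0.002, 0.003, 0.22, 0, 0, 0],
    [0.5, -0.002, 0.003, 0.25, 0, 0, 0],
    [0.5, -0.002, 0.003, 0.272, 0, 0, 0],
    [0.5, -0.002, 0.003, 0.272, 0, 0, 0],
    [0.5, -0.002, 0.003, 0.272, 0, 0, 0]
  ]
}}

```text
t: 25.85
position: [459.9, 47.8, 110.1]
orientation: [3.092, 0.093, -0.491]
wrist_force: [0.2, -0.2, -1.6]
grip_width: 0.712
grip_force: 34.1
```

Request:
{"name": "step_arm", "arguments": {
  "commands": [
    [0.5, 0, 0, 0.008, 0, 0, 0],
    [0.5, 0, 0, 0.008, 0, 0, 0],
    [0.5, 0, 0, 0.008, 0, 0, 0]
  ]
}}

```text
t: 26.15
position: [459.5, 47.7, 108.7]
orientation: [3.092, 0.093, -0.49]
wrist_force: [1.2, 0.1, 4.5]
grip_width: 0.712
grip_force: 34.5
```

Request:
{"name": "step_arm", "arguments": {
  "commands": [
    [0.8, 0, 0, 0, 0, 0, 0],
    [0.8, 0, 0, 0, 0, 0, 0],
    [0.8, 0, 0, 0, 0, 0, 0],
    [0.8, 0, 0, -0.15, 0, 0, 0],
    [0.8, 0, 0, -0.3, 0, 0, 0],
    [0.8, 0, 0, -0.3, 0, 0, 0],
    [0, -0.32, 0, -0.3, 0, 0, 0],
    [0, -0.32, 0, -0.3, 0, 0, 0],
    [0, -0.32, 0, -0.3, 0, 0, 0],
    [0, -0.32, 0, -0.3, 0, 0, 0]
  ]
}}

```text
t: 27.15
position: [417.0, 45.1, 184.7]
orientation: [3.092, 0.093, -0.492]
wrist_force: [0.3, -0.3, -0.4]
grip_width: 0.114
grip_force: 0.0
```

Run:
```python
from h import *
p,R,s=cur();print(todeck(p),s["joint_pos"].round(2))
path([(deck(-269,YW,9),Rd)])
c=snap("side","s4"); u=proj(c,deck(-170,0,20)).astype(int)
cv2.imwrite("pics/g5.png",np.hstack([cv2.resize(c["frame"][u[1]-70:u[1]+70,u[0]-90:u[0]+90,::-1],(500,390)),cv2.resize(c["frame"][370:480,290:430,::-1],(300,390))]))
```

```text
[-268.73154468   26.75295562   73.49124812] [-0.05  0.39  1.64 -0.03  1.43  1.47]
   [-0.001, -0.004, 0.322, 0.001, 0.003, 0.001] rows 2 -> [397.0, 45.0, 123.0]
 --
```

View pics/g5.png

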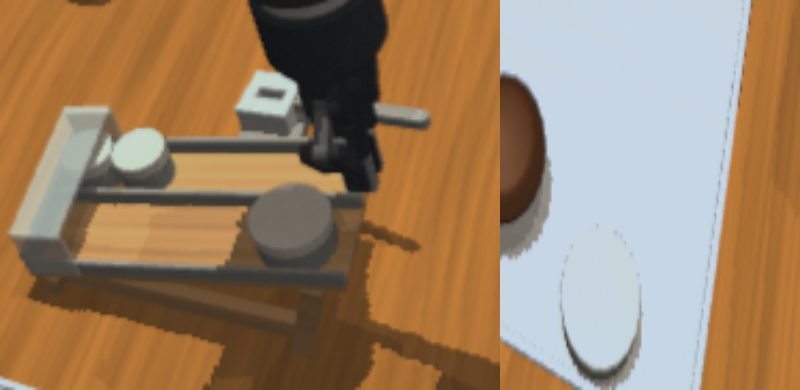

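The side crop shows both small tins home at (95,155) and (142,155), and the big tin flat in the wide lane at (290,225). Tin b2 now sits at right-crop (600,290). Pushing the big tin.

Request:
{"name": "step_arm", "arguments": {
  "commands": [
    [0, 0, -0.004, 0.1, 0, 0, 0],
    [0, 0, -0.004, 0.3, 0, 0, 0],
    [0, 0, -0.004, 0.322, 0, 0, 0],
    [0, 0, -0.004, 0.322, 0, 0, 0]
  ]
}}

```text
t: 27.6
position: [396.7, 44.7, 123.3]
orientation: [3.091, 0.093, -0.497]
wrist_force: [0.5, -0.4, 0.8]
grip_width: 0.001
grip_force: 0.0
```

Request:
{"name": "step_arm", "arguments": {
  "commands": [
    [0, 0.06, 0, 0, 0, 0, 0],
    [0, 0.14, 0, 0, 0, 0, 0],
    [0, 0.24, 0, 0, 0, 0, 0],
    [0, 0.34, 0, 0, 0, 0, 0],
    [0, 0.45, 0, 0, 0, 0, 0],
    [0, 0.56, 0, 0, 0, 0, 0],
    [0, 0.67, 0, 0, 0, 0, 0],
    [0, 0.78, 0, 0, 0, 0, 0],
    [0, 0.86, 0, 0, 0, 0, 0],
    [0, 0.9, 0, 0, 0, 0, 0]
  ]
}}

```text
t: 28.6
position: [570.1, 55.0, 68.0]
orientation: [3.092, 0.093, -0.489]
wrist_force: [-0.4, -0.2, -0.6]
grip_width: 0.001
grip_force: 0.0
```

Request:
{"name": "step_arm", "arguments": {
  "commands": [
    [0, 0.02, 0, 0, 0, 0, 0],
    [0, 0.04, 0, 0, 0, 0, 0],
    [0, 0.05, 0, 0, 0, 0, 0],
    [0, 0.06, 0, 0, 0, 0, 0],
    [0, 0.07, 0, 0, 0, 0, 0],
    [0, 0.07, 0, 0, 0, 0, 0]
  ]
}}

```text
t: 29.2
position: [580.7, 55.8, 63.5]
orientation: [3.092, 0.093, -0.493]
wrist_force: [-0.6, -0.5, 0.2]
grip_width: -0.0
grip_force: 0.0
```

Run:
```python
from h import *
p=cur()[0];print(todeck(p))
```

```text
[-75.16491838  27.71432544   8.894324  ]
```

Request:
{"name": "step_arm", "arguments": {
  "commands": [
    [0, 0.015, 0, 0, 0, 0, 0],
    [0, 0.02, 0, 0, 0, 0, 0],
    [0, 0.02, 0, 0, 0, 0, 0]
  ]
}}

```text
t: 29.5
position: [584.5, 56.0, 62.1]
orientation: [3.092, 0.093, -0.493]
wrist_force: [-0.4, -0.1, -0.1]
grip_width: 0.002
grip_force: 0.0
```

Request:
{"name": "step_arm", "arguments": {
  "commands": [
    [0, 0.012, 0, 0, 0, 0, 0],
    [0, 0.012, 0, 0, 0, 0, 0],
    [0, 0.012, 0, 0, 0, 0, 0]
  ]
}}

```text
t: 29.8
position: [585.6, 56.1, 61.7]
orientation: [3.091, 0.093, -0.497]
wrist_force: [-4.9, -0.8, 4.9]
grip_width: 0.002
grip_force: 3.1
```

Request:
{"name": "step_arm", "arguments": {
  "commands": [
    [0, -0.05, 0, 0, 0, 0, 0],
    [0, -0.1, 0, 0, 0, 0, 0],
    [0, -0.1, 0, -0.25, 0, 0, 0],
    [0, -0.1, 0, -0.5, 0, 0, 0],
    [1, -0.1, 0, -0.6, 0, 0, 0],
    [1, -0.1, 0, -0.6, 0, 0, 0]
  ]
}}

```text
t: 30.4
position: [607.4, 57.3, 185.2]
orientation: [3.093, 0.093, -0.48]
wrist_force: [-0.1, 0.3, -0.3]
grip_width: 0.332
grip_force: 0.0
```

Run:
```python
from h import *
S=snap("side","s5");T=snap("top","t5"); X=onz(S,336.7,451,37);print(X)
x=lid(S,(336,450),28); X=onz(S,*x[0],37); print(x,X.round(1)); q=proj(T,X); y=lid(T,q,19); print(q,y,onz(T,*y[0],37).round(1),tri(T,y[0],S,x[0]))
```

```text
[404.25001491 395.73675437  37.        ]
(array([339.32434654, 449.97548294]), array([28.8, 40.8])) [400.6 392.8  37. ]
[158.69264197 302.64251933] (array([152.56611061, 299.56742859]), array([20. , 27.8])) [408.3 407.6  37. ] (array([403.39020587, 399.41205227,  67.90708031]), np.float64(7.077154909944561))
```

Run:
```python
from h import *
S=dict(np.load("s5.npz"));T=dict(np.load("t5.npz"))
cv2.imwrite("pics/b2.png",np.hstack([cv2.resize(T["frame"][265:345,130:210,::-1],(400,400),interpolation=cv2.INTER_CUBIC),cv2.resize(S["frame"][400:480,295:375,::-1],(400,400),interpolation=cv2.INTER_CUBIC)]))
```

```text
(no output)
```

View pics/b2.png

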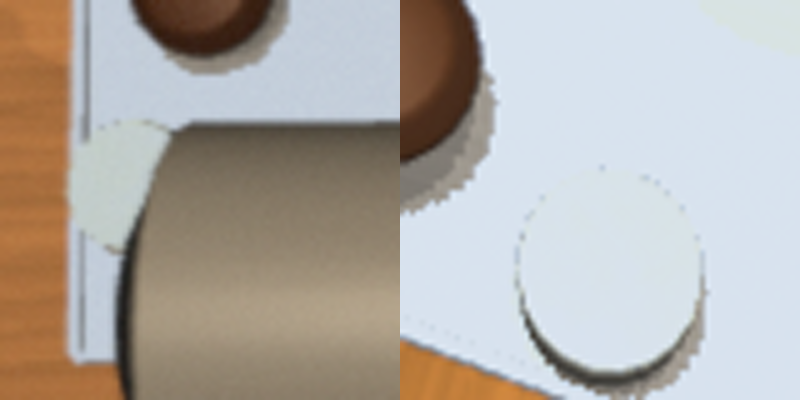

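The top crop shows the lid half-hidden, with its left edge at u=143.6 and upper edge at v=288.6, so its centre is about (156.4,301.4). In the side crop its centre is about (336.6,453.1).

Run:
```python
from h import *
S=dict(np.load("s5.npz"));T=dict(np.load("t5.npz"))
print(onz(S,336.6,453.1,37),onz(T,156.4,301.4,37),tri(S,(336.6,453.1),T,(156.4,301.4)))
path([((403,398,150),Rp)])
```

```text
[403.45615098 398.85850738  37.        ] [403.66550343 398.34899722  37.        ] (array([403.59624619, 398.63009306,  35.93855866]), np.float64(0.2232692660271727))
   [-0.406, -0.881, 0.215, 0.0, 0.302, 0.001] rows 4 -> [504.0, 228.0, 166.0]
   [-0.435, -0.88, 0.148, 0.0, 0.302, 0.001] rows 4 -> [403.0, 398.0, 150.0]
 --
```

Request:
{"name": "step_arm", "arguments": {
  "commands": [
    [1, -0.406, -0.881, 0.215, 0, 0.302, 0],
    [1, -0.406, -0.881, 0.215, 0, 0.302, 0],
    [1, -0.406, -0.881, 0.215, 0, 0.302, 0],
    [1, -0.406, -0.881, 0.215, 0, 0.302, 0],
    [1, -0.406, -0.881, 0.215, 0, 0.302, 0],
    [1, -0.406, -0.881, 0.215, 0, 0.302, 0]
  ]
}}

```text
t: 31.1
position: [502.4, 228.4, 164.6]
orientation: [3.124, 0.098, -0.252]
wrist_force: [0.3, 0.2, -0.0]
grip_width: 0.998
grip_force: 0.0
```

Request:
{"name": "step_arm", "arguments": {
  "commands": [
    [1, -0.433, -0.88, 0.148, 0, 0.302, 0],
    [1, -0.433, -0.88, 0.148, 0, 0.302, 0],
    [1, -0.433, -0.88, 0.148, 0, 0.302, 0],
    [1, -0.433, -0.88, 0.148, 0, 0.302, 0],
    [1, -0.433, -0.88, 0.148, 0, 0.302, 0],
    [1, -0.433, -0.88, 0.148, 0, 0.302, 0],
    [1, -0.433, -0.88, 0.148, 0, 0.302, 0],
    [1, -0.433, -0.88, 0.148, 0, 0.302, 0],
    [1, -0.433, -0.88, 0.148, 0, 0.302, 0]
  ]
}}

```text
t: 32.0
position: [404.5, 396.8, 150.5]
orientation: [3.14, 0.091, 0.0]
wrist_force: [0.4, 0.4, -0.3]
grip_width: 0.999
grip_force: 0.0
```

Request:
{"name": "step_arm", "arguments": {
  "commands": [
    [1, 0, -0.012, 0.4, 0, 0, 0],
    [1, 0, -0.012, 0.672, 0, 0, 0],
    [1, 0, -0.012, 0.672, 0, 0, 0],
    [1, 0, -0.012, 0.672, 0, 0, 0],
    [0.5, 0, -0.012, 0.672, 0, 0, 0],
    [0.5, 0, -0.012, 0.672, 0, 0, 0],
    [0.5, 0, -0.012, 0.672, 0, 0, 0],
    [0.5, 0, -0.012, 0.672, 0, 0, 0],
    [0.5, 0, -0.012, 0.672, 0, 0, 0],
    [0.5, 0, -0.012, 0.672, 0, 0, 0]
  ]
}}

```text
t: 33.0
position: [404.6, 398.8, 18.7]
orientation: [3.139, 0.095, 0.004]
wrist_force: [2.1, -10.2, 1.4]
grip_width: 0.715
grip_force: 33.1
```

Request:
{"name": "step_arm", "arguments": {
  "commands": [
    [0.5, 0, 0, -0.25, 0, 0, 0],
    [0.5, 0, 0, -0.5, 0, 0, 0],
    [0.5, 0, 0, -0.75, 0, 0, 0],
    [0.5, 0, 0, -0.9, 0, 0, 0],
    [0.5, 0, 0, -0.9, 0, 0, 0],
    [0.5, 0, 0, -0.9, 0, 0, 0]
  ]
}}

```text
t: 33.6
position: [403.6, 400.6, 198.4]
orientation: [-3.138, -0.094, -0.006]
wrist_force: [-0.7, -0.2, -2.5]
grip_width: 0.708
grip_force: 34.1
```

Run:
```python
from h import *
path([(deck(-205,YW,70),Rd)])
```

```text
[0.128, 0.888, 0.09, -0.002, -0.303, 0.001] rows 4 -> [440.0, 225.0, 180.0]
   [0.142, 0.887, 0.07, -0.002, -0.303, 0.001] rows 4 -> [476.0, 49.0, 162.0]
 --
```

Request:
{"name": "step_arm", "arguments": {
  "commands": [
    [0.5, 0.128, 0.888, 0.09, 0, -0.303, 0],
    [0.5, 0.128, 0.888, 0.09, 0, -0.303, 0],
    [0.5, 0.128, 0.888, 0.09, 0, -0.303, 0],
    [0.5, 0.128, 0.888, 0.09, 0, -0.303, 0],
    [0.5, 0.128, 0.888, 0.09, 0, -0.303, 0],
    [0.5, 0.128, 0.888, 0.09, 0, -0.303, 0]
  ]
}}

```text
t: 34.2
position: [439.1, 224.1, 177.4]
orientation: [3.125, 0.091, -0.251]
wrist_force: [0.1, 1.1, -0.7]
grip_width: 0.71
grip_force: 34.0
```

Request:
{"name": "step_arm", "arguments": {
  "commands": [
    [0.5, 0.142, 0.887, 0.07, 0, -0.303, 0],
    [0.5, 0.142, 0.887, 0.07, 0, -0.303, 0],
    [0.5, 0.142, 0.887, 0.07, 0, -0.303, 0],
    [0.5, 0.142, 0.887, 0.07, 0, -0.303, 0],
    [0.5, 0.142, 0.887, 0.07, 0, -0.303, 0],
    [0.5, 0.142, 0.887, 0.07, 0, -0.303, 0],
    [0.5, 0.142, 0.887, 0.07, 0, -0.303, 0],
    [0.5, 0.142, 0.887, 0.07, 0, -0.303, 0],
    [0.5, 0.142, 0.887, 0.07, 0, -0.303, 0]
  ]
}}

```text
t: 35.1
position: [475.8, 50.2, 159.9]
orientation: [3.091, 0.096, -0.494]
wrist_force: [-0.1, -0.3, -1.1]
grip_width: 0.711
grip_force: 34.0
```

Run:
```python
from h import *
print(todeck(cur()[0]))
path([(deck(-205,YW,15.5),Rd)])
```

```text
[-204.882481     28.37487419   68.14059324]
   [0.0, 0.004, 0.263, 0.002, 0.005, 0.005] rows 2 -> [460.0, 48.0, 110.0]
 --
```

Request:
{"name": "step_arm", "arguments": {
  "commands": [
    [0.5, 0, 0.002, 0.14, 0, 0, 0],
    [0.5, 0, 0.002, 0.22, 0, 0, 0],
    [0.5, 0, 0.002, 0.25, 0, 0, 0],
    [0.5, 0, 0.002, 0.263, 0, 0, 0],
    [0.5, 0, 0.002, 0.263, 0, 0, 0],
    [0.5, 0, 0.002, 0.263, 0, 0, 0]
  ]
}}

```text
t: 35.7
position: [460.3, 47.8, 110.5]
orientation: [3.092, 0.093, -0.492]
wrist_force: [0.4, -0.8, -1.2]
grip_width: 0.709
grip_force: 34.0
```

Request:
{"name": "step_arm", "arguments": {
  "commands": [
    [0.5, 0, 0, 0.006, 0, 0, 0],
    [0.5, 0, 0, 0.006, 0, 0, 0],
    [0.5, 0, 0, 0.006, 0, 0, 0]
  ]
}}

```text
t: 36.0
position: [459.7, 47.7, 109.1]
orientation: [3.092, 0.093, -0.493]
wrist_force: [-0.3, 1.8, 1.1]
grip_width: 0.714
grip_force: 34.1
```

Request:
{"name": "step_arm", "arguments": {
  "commands": [
    [0.8, 0, 0, 0.004, 0, 0, 0],
    [0.8, 0, 0, 0.004, 0, 0, 0],
    [0.8, 0, 0, 0.004, 0, 0, 0],
    [0.8, 0, 0, -0.15, 0, 0, 0],
    [0.8, 0, 0, -0.3, 0, 0, 0],
    [0.8, 0, 0, -0.3, 0, 0, 0],
    [0, -0.32, 0, -0.3, 0, 0, 0],
    [0, -0.32, 0, -0.3, 0, 0, 0],
    [0, -0.32, 0, -0.3, 0, 0, 0],
    [0, -0.32, 0, -0.3, 0, 0, 0]
  ]
}}

```text
t: 37.0
position: [417.6, 45.1, 185.5]
orientation: [3.091, 0.093, -0.494]
wrist_force: [1.3, 0.6, -0.1]
grip_width: 0.112
grip_force: 0.0
```

Run:
```python
from h import *
p,R,s=cur();print(todeck(p))
path([(deck(-269,YW,9),Rd)])
```

```text
[-268.37297391   26.74638616   74.36149575]
   [-0.002, -0.004, 0.327, 0.001, 0.005, 0.001] rows 2 -> [397.0, 45.0, 123.0]
 --
```

Request:
{"name": "step_arm", "arguments": {
  "commands": [
    [0, -0.002, -0.004, 0.1, 0, 0, 0],
    [0, -0.002, -0.004, 0.3, 0, 0, 0],
    [0, -0.002, -0.004, 0.327, 0, 0, 0],
    [0, -0.002, -0.004, 0.327, 0, 0, 0]
  ]
}}

```text
t: 37.4
position: [396.5, 44.7, 123.1]
orientation: [3.091, 0.093, -0.498]
wrist_force: [0.9, 0.2, 0.3]
grip_width: -0.0
grip_force: 0.0
```

Request:
{"name": "step_arm", "arguments": {
  "commands": [
    [0, 0.06, 0, 0, 0, 0, 0],
    [0, 0.14, 0, 0, 0, 0, 0],
    [0, 0.22, 0, 0, 0, 0, 0],
    [0, 0.3, 0, 0, 0, 0, 0],
    [0, 0.38, 0, 0, 0, 0, 0],
    [0, 0.46, 0, 0, 0, 0, 0],
    [0, 0.53, 0, 0, 0, 0, 0],
    [0, 0.58, 0, 0, 0, 0, 0],
    [0, 0.62, 0, 0, 0, 0, 0],
    [0, 0.64, 0, 0, 0, 0, 0]
  ]
}}

```text
t: 38.4
position: [518.9, 52.0, 83.8]
orientation: [3.091, 0.093, -0.493]
wrist_force: [0.1, -0.3, 0.2]
grip_width: -0.001
grip_force: 0.0
```

Request:
{"name": "step_arm", "arguments": {
  "commands": [
    [0, 0.01, 0, 0, 0, 0, 0],
    [0, 0.02, 0, 0, 0, 0, 0],
    [0, 0.03, 0, 0, 0, 0, 0],
    [0, 0.035, 0, 0, 0, 0, 0],
    [0, 0.04, 0, 0, 0, 0, 0],
    [0, 0.04, 0, 0, 0, 0, 0]
  ]
}}

```text
t: 39.0
position: [525.4, 52.5, 81.2]
orientation: [3.091, 0.093, -0.494]
wrist_force: [0.3, -0.4, -0.3]
grip_width: -0.002
grip_force: 0.0
```

Run:
```python
from h import *
p=cur()[0];print(todeck(p))
```

```text
[-133.32883258   27.70187342    8.62039808]
```

Request:
{"name": "step_arm", "arguments": {
  "commands": [
    [0, 0.012, 0, 0, 0, 0, 0],
    [0, 0.012, 0, 0, 0, 0, 0],
    [0, 0.012, 0, 0, 0, 0, 0]
  ]
}}

```text
t: 39.3
position: [526.8, 52.6, 80.7]
orientation: [3.091, 0.093, -0.498]
wrist_force: [-4.5, -0.6, 4.7]
grip_width: -0.002
grip_force: 3.4
```

Request:
{"name": "step_arm", "arguments": {
  "commands": [
    [0, 0.01, 0, 0, 0, 0, 0],
    [0, 0.01, 0, 0, 0, 0, 0],
    [0, 0.01, 0, 0, 0, 0, 0]
  ]
}}

```text
t: 39.6
position: [526.9, 52.6, 80.7]
orientation: [3.089, 0.093, -0.504]
wrist_force: [-11.1, -0.7, 11.7]
grip_width: 0.0
grip_force: 7.3
```

Request:
{"name": "step_arm", "arguments": {
  "commands": [
    [0, -0.05, 0, 0, 0, 0, 0],
    [0, -0.1, 0, 0, 0, 0, 0],
    [0, -0.1, 0, -0.25, 0, 0, 0],
    [0, -0.1, 0, -0.5, 0, 0, 0],
    [0.5, -0.1, 0, -0.7, 0, 0, 0],
    [0.5, -0.1, 0, -0.7, 0, 0, 0],
    [0.5, -0.1, 0, -0.7, 0, 0, 0]
  ]
}}

```text
t: 40.3
position: [554.5, 54.2, 219.5]
orientation: [3.092, 0.093, -0.49]
wrist_force: [-0.7, -0.5, -0.2]
grip_width: 0.495
grip_force: 0.0
```

Run:
```python
from h import *
p,R,s=cur(); print(p,s["joint_pos"].round(2))
hk=np.pi+np.radians(5.7)
path([((520,-80,225),down(psi+1.1)),((530,-220,215),down(psi+2.1)),((535,-352.3,200),down(hk))])
S=snap("side","s6")
cv2.imwrite("pics/rack.png",cv2.resize(S["frame"][190:300,250:430,::-1],(800,490)))
```

```text
[554.50845721  54.22434354 219.52299813] [-0.03  0.6   1.17 -0.03  1.68  1.49]
   [-0.07, 0.22, 0.013, -0.11, 0.18, -0.694] rows 3 -> [543.0, 9.0, 221.0]
   [-0.145, 0.179, 0.015, -0.11, 0.18, -0.694] rows 3 -> [532.0, -35.0, 223.0]
   [-0.2, 0.115, 0.007, -0.11, 0.18, -0.694] rows 3 -> [520.0, -80.0, 225.0]
 --
   [-0.311, 0.163, 0.025, 0.0, -0.0, -0.955] rows 4 -> [525.0, -150.0, 220.0]
   [-0.351, -0.006, 0.025, 0.0, -0.0, -0.955] rows 4 -> [530.0, -220.0, 215.0]
 --
   [-0.188, -0.115, 0.025, -0.0, -0.0, -0.689] rows 3 -> [532.0, -264.0, 210.0]
   [-0.135, -0.174, 0.025, -0.0, -0.0, -0.689] rows 3 -> [533.0, -308.0, 205.0]
   [-0.065, -0.211, 0.025, -0.0, -0.0, -0.689] rows 3 -> [535.0, -352.0, 200.0]
 --
```

View pics/rack.png

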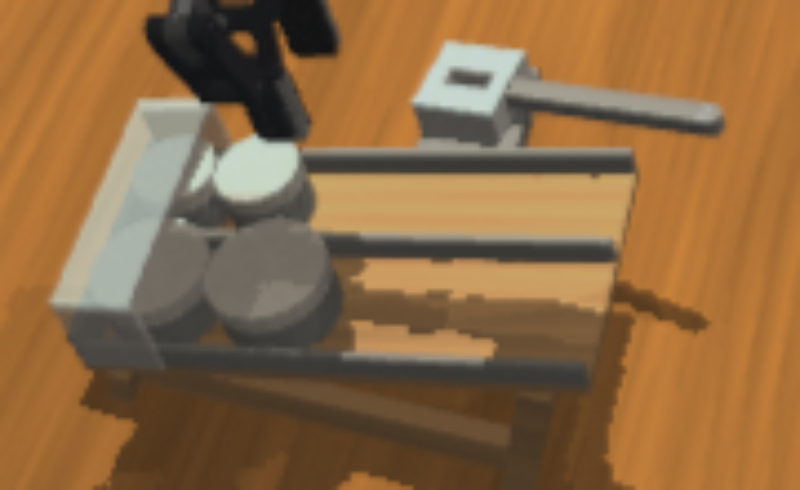

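All four tins are home: two at (165,170) and (258,170) in the narrow lane, two at (155,270) and (270,265) in the wide lane. The gate is still open. Now the key, approached with a half turn to keep wrist range.

Request:
{"name": "step_arm", "arguments": {
  "commands": [
    [0.5, -0.07, 0.22, 0.013, -0.11, 0.18, -0.694],
    [0.5, -0.07, 0.22, 0.013, -0.11, 0.18, -0.694],
    [0.5, -0.07, 0.22, 0.013, -0.11, 0.18, -0.694],
    [0.5, -0.07, 0.22, 0.013, -0.11, 0.18, -0.694]
  ]
}}

```text
t: 40.75
position: [541.4, 9.4, 219.9]
orientation: [3.045, 0.666, -0.345]
wrist_force: [0.2, 0.3, 0.2]
grip_width: 0.503
grip_force: 0.0
```

Request:
{"name": "step_arm", "arguments": {
  "commands": [
    [0.5, -0.145, 0.179, 0.015, -0.11, 0.18, -0.694],
    [0.5, -0.145, 0.179, 0.015, -0.11, 0.18, -0.694],
    [0.5, -0.145, 0.179, 0.015, -0.11, 0.18, -0.694],
    [0.5, -0.145, 0.179, 0.015, -0.11, 0.18, -0.694]
  ]
}}

```text
t: 41.15
position: [530.3, -35.3, 222.0]
orientation: [2.891, 1.212, -0.178]
wrist_force: [-1.0, 0.2, -0.7]
grip_width: 0.501
grip_force: 0.0
```

Request:
{"name": "step_arm", "arguments": {
  "commands": [
    [0.5, -0.2, 0.115, 0.007, -0.11, 0.18, -0.694],
    [0.5, -0.2, 0.115, 0.007, -0.11, 0.18, -0.694],
    [0.5, -0.2, 0.115, 0.007, -0.11, 0.18, -0.694],
    [0.5, -0.2, 0.115, 0.007, -0.11, 0.18, -0.694]
  ]
}}

```text
t: 41.55
position: [519.1, -80.1, 224.0]
orientation: [-2.629, -1.715, 0.005]
wrist_force: [-0.4, -0.3, -0.6]
grip_width: 0.502
grip_force: 0.0
```

Request:
{"name": "step_arm", "arguments": {
  "commands": [
    [0.5, -0.311, 0.163, 0.025, 0, 0, -0.955],
    [0.5, -0.311, 0.163, 0.025, 0, 0, -0.955],
    [0.5, -0.311, 0.163, 0.025, 0, 0, -0.955],
    [0.5, -0.311, 0.163, 0.025, 0, 0, -0.955],
    [0.5, -0.311, 0.163, 0.025, 0, 0, -0.955]
  ]
}}

```text
t: 42.05
position: [524.8, -149.6, 218.8]
orientation: [-2.122, -2.312, 0.004]
wrist_force: [-0.2, -0.2, 0.1]
grip_width: 0.505
grip_force: 0.0
```

Request:
{"name": "step_arm", "arguments": {
  "commands": [
    [0.5, -0.351, -0.006, 0.025, 0, 0, -0.955],
    [0.5, -0.351, -0.006, 0.025, 0, 0, -0.955],
    [0.5, -0.351, -0.006, 0.025, 0, 0, -0.955],
    [0.5, -0.351, -0.006, 0.025, 0, 0, -0.955],
    [0.5, -0.351, -0.006, 0.025, 0, 0, -0.955],
    [0.5, -0.351, -0.006, 0.025, 0, 0, -0.955]
  ]
}}

```text
t: 42.65
position: [529.9, -219.5, 214.2]
orientation: [-1.485, -2.765, 0.002]
wrist_force: [-0.9, -0.1, -0.2]
grip_width: 0.505
grip_force: 0.0
```

Run:
```python
from h import *
p,R,s=cur(); print(p,s["joint_pos"].round(2))
hk=np.pi+np.radians(5.7)
path([((535,-352.3,180),down(hk))])
# handle top face edges (top view, earlier crop pixels) at z=109
T=dict(np.load("top0.npz")); k=lambda x,y:((x+.5)/8-.5+435,(y+.5)/8-.5+210)
hsv=cv2.cvtColor(T["frame"],cv2.COLOR_RGB2HSV); m=(hsv[:,:,2]<75).astype(np.uint8); m[:,:450]=0;m[:,485:]=0;m[:218]=0;m[255:]=0
n,l,st,ce=cv2.connectedComponentsWithStats(m); i=1+np.argmax(st[1:,4]); ct=cv2.findContours((l==i).astype(np.uint8),0,1)[0][0]
r=cv2.minAreaRect(ct);print(r); b=cv2.boxPoints(r); print([onz(T,*q,109).round(1).tolist() for q in b])
a,b2=onz(T,*k(275,115),109),onz(T,*k(297,300),109); a2,b3=onz(T,*k(320,115),109),onz(T,*k(347,285),109)
for u,v in((a,b2),(a2,b3)): print(np.degrees(np.arctan2(*(u-v)[[1,0]])))
```

```text
[ 529.92399813 -219.46457216  214.24915247] [-0.53  0.45  1.41 -0.    1.29 -1.11]
   [-0.189, -0.115, 0.057, -0.001, -0.002, -0.691] rows 3 -> [532.0, -264.0, 203.0]
   [-0.136, -0.175, 0.057, -0.001, -0.002, -0.691] rows 3 -> [533.0, -308.0, 191.0]
   [-0.066, -0.212, 0.057, -0.001, -0.002, -0.691] rows 3 -> [535.0, -352.0, 180.0]
 --
((470.84619140625, 236.23077392578125), (23.533933639526367, 10.198039054870605), 78.69007110595703)
[[558.4, -331.0, 109.0], [562.5, -354.5, 109.0], [508.3, -361.8, 109.0], [504.3, -338.5, 109.0]]
3.273977550943378
5.4308708326152155
```

Request:
{"name": "step_arm", "arguments": {
  "commands": [
    [0.5, -0.189, -0.115, 0.057, 0, 0, -0.691],
    [0.5, -0.189, -0.115, 0.057, 0, 0, -0.691],
    [0.5, -0.189, -0.115, 0.057, 0, 0, -0.691],
    [0.5, -0.189, -0.115, 0.057, 0, 0, -0.691]
  ]
}}

```text
t: 43.05
position: [531.6, -264.0, 202.9]
orientation: [-0.961, -2.988, 0.001]
wrist_force: [-0.6, 0.7, 0.6]
grip_width: 0.499
grip_force: 0.0
```

Request:
{"name": "step_arm", "arguments": {
  "commands": [
    [0.5, -0.136, -0.175, 0.057, 0, 0, -0.691],
    [0.5, -0.136, -0.175, 0.057, 0, 0, -0.691],
    [0.5, -0.136, -0.175, 0.057, 0, 0, -0.691],
    [0.5, -0.136, -0.175, 0.057, 0, 0, -0.691]
  ]
}}

```text
t: 43.45
position: [533.4, -308.2, 191.6]
orientation: [-0.409, -3.112, 0.0]
wrist_force: [-0.1, 1.5, 0.2]
grip_width: 0.502
grip_force: 0.0
```

Request:
{"name": "step_arm", "arguments": {
  "commands": [
    [0.5, -0.066, -0.212, 0.057, 0, 0, -0.691],
    [0.5, -0.066, -0.212, 0.057, 0, 0, -0.691],
    [0.5, -0.066, -0.212, 0.057, 0, 0, -0.691],
    [0.5, -0.066, -0.212, 0.057, 0, 0, -0.691],
    [0.5, -0.066, -0.212, 0.057, 0, 0, -0.691],
    [0.5, -0.066, -0.212, 0.057, 0, 0, -0.691]
  ]
}}

```text
t: 44.05
position: [535.5, -352.4, 180.6]
orientation: [0.159, -3.136, 0.0]
wrist_force: [-0.0, -0.1, -1.0]
grip_width: 0.502
grip_force: 0.0
```

Run:
```python
from h import *
p,R,s=cur(); print(p,s["joint_pos"].round(2))
hk=np.pi+np.radians(5.7)
path([((535,-352,76),down(hk))])
```

```text
[ 535.50291319 -352.4042583   180.59068922] [-0.7   0.6   1.25 -0.    1.3  -2.37]
   [0.001, 0.002, 0.523, 0.0, -0.004, 0.004] rows 3 -> [535.0, -352.0, 76.0]
 --
```

Request:
{"name": "step_arm", "arguments": {
  "commands": [
    [0.5, 0, 0, 0.25, 0, 0, 0],
    [0.5, 0, 0, 0.45, 0, 0, 0],
    [0.5, 0, 0, 0.515, 0, 0, 0],
    [0.5, 0, 0, 0.515, 0, 0, 0],
    [0.5, 0, 0, 0.515, 0, 0, 0],
    [0, 0, 0, 0.515, 0, 0, 0],
    [0, 0, 0, 0.515, 0, 0, 0],
    [0, 0, 0, 0.515, 0, 0, 0],
    [0, 0, 0, 0.515, 0, 0, 0],
    [0, 0, 0, 0.515, 0, 0, 0]
  ],
  "force": 60
}}

```text
t: 45.05
position: [536.1, -353.6, 79.6]
orientation: [-0.163, 3.137, -0.004]
wrist_force: [-0.9, -0.3, 7.5]
grip_width: 0.148
grip_force: 59.5
```

Request:
{"name": "step_arm", "arguments": {
  "commands": [
    [0, 0, 0, 0, 0, 0, 0],
    [0, 0, 0, 0, 0, 0, 0],
    [0, 0, 0, 0, 0, 0, 0]
  ]
}}

```text
t: 45.35
position: [536.0, -353.6, 79.5]
orientation: [-0.163, 3.137, -0.004]
wrist_force: [0.9, 0.1, 7.2]
grip_width: 0.154
grip_force: 59.5
```

Key gripped. Lift it, then measure the knob and slot from both views.

Request:
{"name": "step_arm", "arguments": {
  "commands": [
    [0, 0, 0, -0.2, 0, 0, 0],
    [0, 0, 0, -0.4, 0, 0, 0],
    [0, 0, 0, -0.6, 0, 0, 0],
    [0, 0, 0, -0.7, 0, 0, 0],
    [0, 0, 0, -0.7, 0, 0, 0],
    [0, 0, 0, -0.7, 0, 0, 0]
  ]
}}

```text
t: 45.95
position: [535.0, -352.5, 216.7]
orientation: [0.162, -3.135, -0.001]
wrist_force: [0.4, 0.0, -1.9]
grip_width: 0.152
grip_force: 58.7
```

Run:
```python
from h import *
S=snap("side","s7");T=snap("top","t7")
p,R,s=cur(); print(p,s["grip_width"])
def knob(c,X,r,k=6):
    u,v=np.round(proj(c,X)).astype(int); im=cv2.resize(c["frame"][v-r:v+r+1,u-r:u+r+1],None,fx=k,fy=k,interpolation=cv2.INTER_CUBIC)
    hsv=cv2.cvtColor(im,cv2.COLOR_RGB2HSV); m=((hsv[:,:,2]>185)&(hsv[:,:,1]<45)).astype(np.uint8)
    cs,h=cv2.findContours(m,cv2.RETR_CCOMP,cv2.CHAIN_APPROX_NONE)
    i=max([j for j in range(len(cs)) if h[0][j][3]<0],key=lambda j:cv2.contourArea(cs[j]))
    f=lambda q:(np.asarray(q,float)+.5)/k-.5+[u-r,v-r]
    hull=cv2.convexHull(cs[i]); q=cv2.approxPolyN(hull,4).reshape(-1,2)
    ho=[cs[j] for j in range(len(cs)) if h[0][j][3]==i]; ho=max(ho,key=cv2.contourArea)
    M=cv2.moments(ho); hc=f((M["m10"]/M["m00"],M["m01"]/M["m00"])); 
    return f(q),hc,cv2.minAreaRect(ho),cv2.contourArea(ho)/k/k
X=(510,-73,112.5); a=knob(T,X,20); b=knob(S,X,24)
print(a);print(b)
print("slot",tri(T,a[1],S,b[1]))
for q in a[0]:
    best=min((tri(T,q,S,w) for w in b[0]),key=lambda t:t[1]+abs(t[0][2]-112.5)*.5); print(best, todeck(best[0]).round(1))
print(todeck(tri(T,a[1],S,b[1])[0]))
```

```text
[ 534.60200962 -352.21115041  215.16043449] 0.15799125460068225
(array([[363.41666667, 240.41666667],
       [361.58333333, 257.25      ],
       [343.41666667, 255.58333333],
       [344.41666667, 239.08333333]]), array([353.83684732, 246.73693488]), ((123.65760040283203, 116.6876220703125), (35.30156707763672, 62.76315689086914), 4.969740390777588), 33.48611111111111)
(array([[367.41666667, 201.08333333],
       [359.75      , 214.91666667],
       [342.25      , 212.41666667],
       [350.08333333, 198.91666667]]), array([355.02290926, 207.12111239]), ((146.40469360351562, 147.22430419921875), (69.74098205566406, 29.45663070678711), 7.495856761932373), 48.18055555555555)
slot (array([512.9575408 , -75.00456714, 110.28238868]), np.float64(4.530039208014452))
(array([529.10584301, -97.73204682, 107.47759829]), np.float64(1.3153994111552962)) [-146.4 -122.5   32. ]
(array([488.52153937, -91.15462995, 121.32571024]), np.float64(1.549210389662184)) [-188.9 -113.5   32.8]
(array([494.05013452, -49.93564273, 117.6923779 ]), np.float64(0.9316420888846604)) [-180.2  -72.7   31.8]
(array([533.8206122 , -53.84226695, 106.84603398]), np.float64(0.42886464276079705)) [-139.3  -78.9   33.6]
[-161.35422159  -98.829071     30.0941023 ]
```

```bash
cat >> h.py <<'E'
def Rk(g):
    x=-(np.cos(g)*EX-np.sin(g)*EY); z=-EZ; return np.c_[x,np.cross(z,x),z]
L=60.5
def key_tcp(x,y,z,g,ox=0.6): return deck(x,y,z+L)-ox*Rk(g)[:,0]
SX,SY,SZ=-164.5,-96.6,31
E
python3 - <<'E'
from h import *
path([(key_tcp(SX,SY,SZ+40,.17),Rk(.17)),(key_tcp(SX,SY,SZ+12,.17),Rk(.17))])
E
```

```text
[-0.09, 0.697, 0.021, 0.021, 0.295, 0.203] rows 3 -> [538.0, -212.0, 211.0]
   [-0.018, 0.703, 0.005, 0.021, 0.295, 0.203] rows 3 -> [542.0, -71.0, 208.0]
 --
   [-0.0, -0.0, 0.14, 0.0, 0.0, 0.0] rows 1 -> [533.0, -72.0, 181.0]
 --
```

Request:
{"name": "step_arm", "arguments": {
  "commands": [
    [0, -0.09, 0.697, 0.021, 0.021, 0.295, 0.203],
    [0, -0.09, 0.697, 0.021, 0.021, 0.295, 0.203],
    [0, -0.09, 0.697, 0.021, 0.021, 0.295, 0.203],
    [0, -0.09, 0.697, 0.021, 0.021, 0.295, 0.203],
    [0, -0.09, 0.697, 0.021, 0.021, 0.295, 0.203]
  ]
}}

```text
t: 46.55
position: [538.6, -211.4, 211.8]
orientation: [-0.001, -2.983, 0.027]
wrist_force: [-0.4, -0.6, -0.9]
grip_width: 0.151
grip_force: 59.0
```

Request:
{"name": "step_arm", "arguments": {
  "commands": [
    [0, -0.018, 0.703, 0.005, 0.021, 0.295, 0.203],
    [0, -0.018, 0.703, 0.005, 0.021, 0.295, 0.203],
    [0, -0.018, 0.703, 0.005, 0.021, 0.295, 0.203],
    [0, -0.018, 0.703, 0.005, 0.021, 0.295, 0.203],
    [0, -0.018, 0.703, 0.005, 0.021, 0.295, 0.203],
    [0, -0.018, 0.703, 0.005, 0.021, 0.295, 0.203],
    [0, -0.018, 0.703, 0.005, 0.021, 0.295, 0.203],
    [0, -0.018, 0.703, 0.005, 0.021, 0.295, 0.203],
    [0, -0.018, 0.703, 0.005, 0.021, 0.295, 0.203]
  ]
}}

```text
t: 47.45
position: [542.3, -72.6, 208.9]
orientation: [-0.158, -2.828, 0.054]
wrist_force: [0.0, 0.6, -0.4]
grip_width: 0.147
grip_force: 59.1
```

Run:
```python
from h import *
p,R,s=cur(); print(p,s["joint_pos"].round(2))
path([(key_tcp(SX,SY,SZ+12,.17),Rk(.17))])
```

```text
[542.34027792 -72.61687813 208.90897482] [-0.22  0.59  1.23 -0.09  1.62 -1.67]
   [0.002, 0.007, 0.147, -0.003, 0.006, -0.003] rows 1 -> [533.0, -72.0, 181.0]
 --
```

Request:
{"name": "step_arm", "arguments": {
  "commands": [
    [0, 0.001, 0.004, 0.1, 0, 0.006, 0],
    [0, 0.001, 0.004, 0.147, 0, 0.006, 0],
    [0, 0.001, 0.004, 0.147, 0, 0.006, 0],
    [0, 0.001, 0.004, 0.147, 0, 0.006, 0],
    [0, 0.001, 0.004, 0.147, 0, 0.006, 0]
  ]
}}

```text
t: 47.95
position: [533.9, -71.7, 181.6]
orientation: [-0.157, -2.826, 0.054]
wrist_force: [-0.5, 0.7, -1.1]
grip_width: 0.154
grip_force: 59.2
```

Run:
```python
from h import *
p,R,s=cur(); print(todeck(p),np.degrees(np.arccos(-R[:,2]@EZ)))
path([(key_tcp(SX,SY,SZ+12,.17),Rk(.17))])
S=snap("side","s8");T=snap("top","t8")
tip=p+L*R[:,2]+.6*R[:,0]; print("tip deck",todeck(tip))
u=proj(S,tip);print(u,proj(T,tip))
u=u.astype(int)
im=cv2.resize(S["frame"][u[1]-32:u[1]+28,u[0]-40:u[0]+40,::-1],(800,600),interpolation=cv2.INTER_CUBIC)
cv2.imwrite("pics/k8.png",im); print(u)
for dx,dy in((1,1),(1,-1),(-1,-1),(-1,1)):
    q=tip+dx*10*R[:,0]+dy*3*R[:,1]; w=proj(S,q); print("blade",((w-u+[40,32])*10).round(0))
for dx,dy in((1,1),(1,-1),(-1,-1),(-1,1)):
    a=np.array([dx*11.75,dy*4.75]);g=.17; d=deck(SX+a[0]*np.cos(g)+a[1]*np.sin(g),SY-a[0]*np.sin(g)+a[1]*np.cos(g),SZ); print("slot",((proj(S,d)-u+[40,32])*10).round(0))
```

```text
[-163.36750533  -96.73739266  104.4379031 ] 0.13307785842770276
   [0.003, -0.0, 0.005, -0.004, 0.003, -0.001] rows 1 -> [533.0, -72.0, 181.0]
 --
tip deck [-163.89794196  -96.76230997   43.93725834]
[353.43435655 203.07741518] [353.28665973 246.25276341]
[353 203]
blade [441. 335.]
blade [451. 316.]
blade [368. 307.]
blade [358. 326.]
slot [365. 372.]
slot [381. 342.]
slot [477. 353.]
slot [461. 384.]
```

View pics/k8.png

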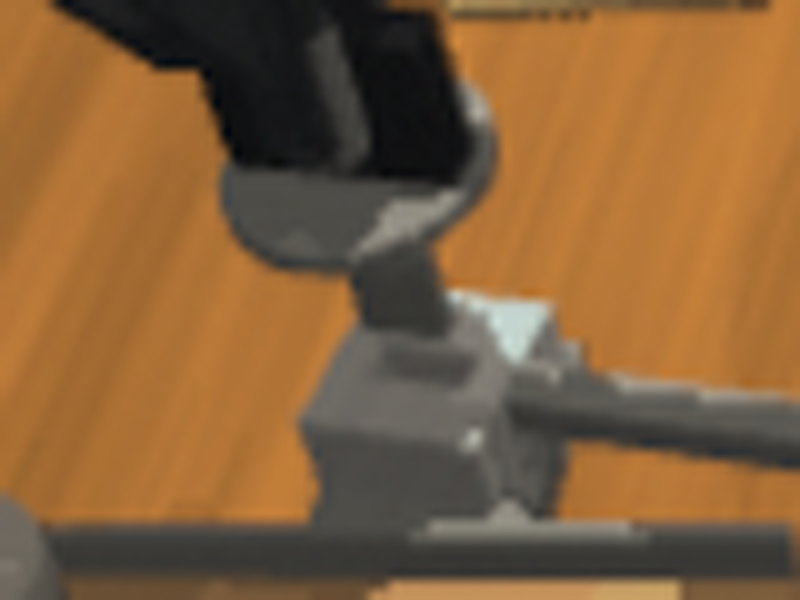

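The crop shows the blade's lower edge from (360,322) to (450,335) and the slot from (383,345) to (475,385). The blade needs to go about 1 mm uphill. Shift and descend gently.

Request:
{"name": "step_arm", "arguments": {
  "commands": [
    [0, 0.005, 0, 0.03, 0, 0, 0],
    [0, 0.005, 0, 0.05, 0, 0, 0],
    [0, 0.005, 0, 0.065, 0, 0, 0],
    [0, 0.005, 0, 0.075, 0, 0, 0],
    [0, 0.005, 0, 0.075, 0, 0, 0],
    [0, 0.005, 0, 0.075, 0, 0, 0]
  ]
}}

```text
t: 48.65
position: [528.1, -71.8, 168.0]
orientation: [-0.157, -2.826, 0.054]
wrist_force: [0.8, 0.8, 7.3]
grip_width: 0.156
grip_force: 60.4
```

Run:
```python
from h import *
p,R,s=cur(); print(todeck(p+L*R[:,2]+.6*R[:,0]),s["wrist_force"],s["torque"])
```

```text
[-165.14393577  -96.58275825   29.25389432] [0.82271007 0.83811205 7.27991681] [ 0.00226994  0.24580847 -0.05536368]
```

Touching the knob's top rather than entering. A gentle search under light pressure.

Request:
{"name": "step_arm", "arguments": {
  "commands": [
    [0, 0.003, 0, 0.003, 0, 0, 0],
    [0, 0.006, 0, 0.003, 0, 0, 0],
    [0, 0.006, 0, 0.003, 0, 0, 0]
  ]
}}

```text
t: 48.95
position: [527.7, -71.8, 168.2]
orientation: [-0.157, -2.829, 0.055]
wrist_force: [2.5, 1.0, 8.2]
grip_width: 0.155
grip_force: 60.5
```

Request:
{"name": "step_arm", "arguments": {
  "commands": [
    [0, -0.006, 0.003, 0, 0, 0, 0],
    [0, -0.006, 0.006, 0, 0, 0, 0],
    [0, -0.006, 0.006, 0, 0, 0, 0]
  ]
}}

```text
t: 49.25
position: [528.1, -71.4, 167.9]
orientation: [-0.157, -2.827, 0.057]
wrist_force: [0.9, -2.6, 9.3]
grip_width: 0.151
grip_force: 60.6
```

Request:
{"name": "step_arm", "arguments": {
  "commands": [
    [0, 0, -0.006, 0, 0, 0, 0],
    [0, 0, -0.012, 0, 0, 0, 0],
    [0, 0, -0.012, 0, 0, 0, 0]
  ]
}}

```text
t: 49.55
position: [528.0, -72.3, 167.9]
orientation: [-0.157, -2.827, 0.052]
wrist_force: [1.4, 3.7, 7.1]
grip_width: 0.15
grip_force: 60.6
```

Run:
```python
from h import *
p,R,s=cur(); print(todeck(p+L*R[:,2]+.6*R[:,0]),s["wrist_force"],s["torque"])
```

```text
[-165.16314203  -96.99530471   29.05565845] [1.40014644 3.70889705 7.13926586] [ 0.65352028  0.25530818 -0.22151766]
```

Request:
{"name": "step_arm", "arguments": {
  "commands": [
    [0, 0, 0, -0.02, 0, 0, 0],
    [0, 0, 0.015, -0.02, 0, 0, 0],
    [0, 0, 0.015, -0.02, 0, 0, 0],
    [0, 0, 0.015, 0.005, 0, 0, 0],
    [0, 0, 0.015, 0.005, 0, 0, 0],
    [0, 0, 0.015, 0.005, 0, 0, 0]
  ]
}}

```text
t: 50.15
position: [528.9, -70.0, 168.1]
orientation: [-0.157, -2.83, 0.055]
wrist_force: [3.2, 0.9, 16.8]
grip_width: 0.156
grip_force: 62.0
```

Request:
{"name": "step_arm", "arguments": {
  "commands": [
    [0, 0, 0, -0.025, 0, 0, 0],
    [0, 0, -0.018, -0.025, 0, 0, 0],
    [0, 0, -0.018, -0.025, 0, 0, 0],
    [0, 0, -0.018, 0, 0, 0, 0],
    [0, 0, -0.018, 0, 0, 0, 0],
    [0, 0, -0.018, 0, 0, 0, 0]
  ]
}}

```text
t: 50.75
position: [527.7, -73.8, 165.0]
orientation: [-0.157, -2.826, 0.054]
wrist_force: [4.2, -1.7, -2.5]
grip_width: 0.155
grip_force: 59.5
```

Request:
{"name": "step_arm", "arguments": {
  "commands": [
    [0, 0, 0, -0.025, 0, 0, 0],
    [0, 0.009, 0.009, -0.025, 0, 0, 0],
    [0, 0.009, 0.009, -0.025, 0, 0, 0],
    [0, 0.009, 0.009, 0, 0, 0, 0],
    [0, 0.009, 0.009, 0, 0, 0, 0],
    [0, 0.009, 0.009, 0, 0, 0, 0]
  ]
}}

```text
t: 51.35
position: [526.5, -71.5, 168.5]
orientation: [-0.157, -2.829, 0.055]
wrist_force: [2.8, 0.7, 14.5]
grip_width: 0.154
grip_force: 62.0
```

Request:
{"name": "step_arm", "arguments": {
  "commands": [
    [0, 0, 0, -0.025, 0, 0, 0],
    [0, -0.018, 0, -0.025, 0, 0, 0],
    [0, -0.018, 0, -0.025, 0, 0, 0],
    [0, -0.018, 0, 0, 0, 0, 0],
    [0, -0.018, 0, 0, 0, 0, 0],
    [0, -0.018, 0, 0, 0, 0, 0]
  ]
}}

```text
t: 51.95
position: [528.8, -72.2, 164.3]
orientation: [-0.157, -2.824, 0.054]
wrist_force: [-0.3, -1.4, -1.9]
grip_width: 0.151
grip_force: 59.5
```

Run:
```python
from h import *
p,R,s=cur(); print(todeck(p+L*R[:,2]+.6*R[:,0]),s["wrist_force"],s["torque"])
S=dict(np.load("s8.npz"));T=dict(np.load("top0.npz"))
X,e=tri(T,(353.3,248.45),S,(355.2,207.0)); print("knob",X,e,todeck(X), "z31:",todeck(onz(S,355.2,207,112.5)),todeck(onz(T,353.3,248.45,112.5)))
u=np.array([353,203]);  f=lambda x,y:((x+.5)/10-.5+u[0]-40,(y+.5)/10-.5+u[1]-32)
t=np.array([-163.9,-96.76,45.5])
g=.17
for nm,o in (("far",1),("near",-1)):  # tool x end
    d=np.array([-o*10*np.cos(g)+3*np.sin(g),o*10*np.sin(g)+3*np.cos(g),0])
    print(nm,proj(S,deck(*(t+d))), [ (proj(S,deck(*(t+d+v)))-proj(S,deck(*(t+d)))).round(2).tolist() for v in np.eye(3)])
print("obs left",f(360,322),"right",f(450,335))
```

```text
[-163.49629485  -96.930579     25.88961937] [-0.27575545 -1.42660111 -1.94725306] [-0.30834672 -0.48217746  0.12151397]
knob [510.507128   -73.40184939 112.54583014] 1.0184656146370228 [-164.28964324  -97.08384922   31.52024918] z31: [-164.7580406   -97.07923056   31.31986899] [-163.78304272  -97.08457141   31.63666501]
far [356.90071056 204.00830437] [[-0.44, 0.01], [-0.1, 0.33], [-0.11, -0.32]]
near [348.63985387 203.08807714] [[-0.43, 0.01], [-0.1, 0.33], [-0.11, -0.32]]
obs left (np.float64(348.55), np.float64(202.75)) right (np.float64(357.55), np.float64(204.05))
```

Probe 4 dropped into the slot. Insert fully.

Request:
{"name": "step_arm", "arguments": {
  "commands": [
    [0, 0, -0.003, 0.015, 0, 0, 0],
    [0, 0, -0.003, 0.03, 0, 0, 0],
    [0, 0, -0.003, 0.045, 0, 0, 0],
    [0, 0, -0.003, 0.052, 0, 0, 0],
    [0, 0, -0.003, 0.052, 0, 0, 0],
    [0, 0, -0.003, 0.052, 0, 0, 0]
  ]
}}

```text
t: 52.55
position: [525.7, -72.7, 155.0]
orientation: [-0.156, -2.825, 0.054]
wrist_force: [1.0, 0.4, -2.6]
grip_width: 0.151
grip_force: 59.6
```

Run:
```python
from h import *
p,R,s=cur(); print(todeck(p),todeck(p+L*R[:,2]+.6*R[:,0]),s["wrist_force"],s["torque"],s["joint_pos"].round(2))
```

```text
[-162.94604194  -97.3103708    76.54404118] [-163.55878489  -97.30341919   16.0441693 ] [ 1.00440838  0.44874859 -2.60268383] [-0.04209491 -0.57720884 -0.01533383] [-0.23  0.6   1.35 -0.09  1.49 -1.67]
```

Request:
{"name": "step_arm", "arguments": {
  "commands": [
    [0, 0, 0, 0, 0, 0, 0.2],
    [0, 0, 0, 0, 0, 0, 0.4],
    [0, 0, 0, 0, 0, 0, 0.6],
    [0, 0, 0, 0, 0, 0, 0.8],
    [0, 0, 0, 0, 0, 0, 0.95],
    [0, 0, 0, 0, 0, 0, 0.95]
  ],
  "force": 80
}}

```text
t: 53.15
position: [525.8, -73.5, 155.2]
orientation: [-0.853, -2.714, 0.164]
wrist_force: [1.3, -4.6, -1.8]
grip_width: 0.152
grip_force: 80.5
```

Run:
```python
from h import *
p,R,s=cur(); x=-R[:,0]; print(todeck(p),todeck(p+L*R[:,2]+.6*R[:,0]),"ang",np.arctan2(-x@EY,x@EX),s["wrist_force"],s["torque"],s["joint_pos"].round(2))
```

```text
[-162.9766088   -98.07884138   76.7480436 ] [-163.45587161  -97.88825153   16.24726688] ang 0.6686047404453579 [ 1.32479957 -4.56509722 -1.81009215] [-0.68951939 -0.56549312  0.19634155] [-0.23  0.6   1.35 -0.09  1.49 -1.17]
```

Request:
{"name": "step_arm", "arguments": {
  "commands": [
    [0, -0.001, -0.002, 0, 0, 0, 0.2],
    [0, -0.001, -0.002, 0, 0, 0, 0.4],
    [0, -0.001, -0.002, 0, 0, 0, 0.6],
    [0, -0.001, -0.002, 0, 0, 0, 0.8],
    [0, -0.001, -0.002, 0, 0, 0, 0.95],
    [0, -0.001, -0.002, 0, 0, 0, 0.95]
  ]
}}

```text
t: 53.75
position: [525.9, -73.3, 155.1]
orientation: [-1.507, -2.447, 0.263]
wrist_force: [1.8, -0.5, -1.7]
grip_width: 0.152
grip_force: 80.5
```

Request:
{"name": "step_arm", "arguments": {
  "commands": [
    [0, 0, 0, 0, 0, 0, 0.2],
    [0, 0, 0, 0, 0, 0, 0.4],
    [0, 0, 0, 0, 0, 0, 0.6],
    [0, 0, 0, 0, 0, 0, 0.7],
    [0, 0, 0, 0, 0, 0, 0.7]
  ]
}}

```text
t: 54.25
position: [526.0, -73.2, 155.1]
orientation: [-1.947, -2.156, 0.329]
wrist_force: [2.9, -2.1, -2.8]
grip_width: 0.15
grip_force: 80.5
```

Run:
```python
from h import *
p,R,s=cur(); x=-R[:,0]; print(todeck(p),todeck(p+L*R[:,2]+.6*R[:,0]),"ang",np.arctan2(-x@EY,x@EX),s["wrist_force"],s["torque"],s["joint_pos"].round(2))
```

```text
[-162.71971597  -97.82391359   76.74811775] [-162.7053174   -97.33535312   16.24711692] ang 1.5287419841945415 [ 2.87678312 -2.06317415 -2.77293536] [-0.27222882 -0.94834809  0.18964276] [-0.23  0.6   1.35 -0.09  1.48 -0.31]
```

Request:
{"name": "step_arm", "arguments": {
  "commands": [
    [0, 0, 0, 0, 0, 0, 0.1],
    [0, 0, 0, 0, 0, 0, 0.2],
    [0, 0, 0, 0, 0, 0, 0.2],
    [0, 0, 0, 0, 0, 0, 0.2]
  ]
}}

```text
t: 54.65
position: [526.0, -73.2, 155.1]
orientation: [-2.064, -2.059, 0.347]
wrist_force: [3.7, -1.3, -3.7]
grip_width: 0.152
grip_force: 80.4
```

Run:
```python
from h import *
p,R,s=cur(); x=-R[:,0]; print("ang",np.arctan2(-x@EY,x@EX),s["wrist_force"],s["torque"])
S=snap("side","s9")
tip=lambda g:proj(S,deck(SX-131*np.cos(g),SY+131*np.sin(g),29))
print(tip(1.5),tip(1.3))
cv2.imwrite("pics/gate.png",cv2.resize(S["frame"][170:300,250:430,::-1],(800,578)))
```

```text
ang 1.632925030131511 [ 3.74619888 -1.30018716 -3.72749838] [-0.29536658 -1.16360102  0.14669118]
[345.8270178  254.32583286] [358.46680168 252.92249482]
```

View pics/gate.png

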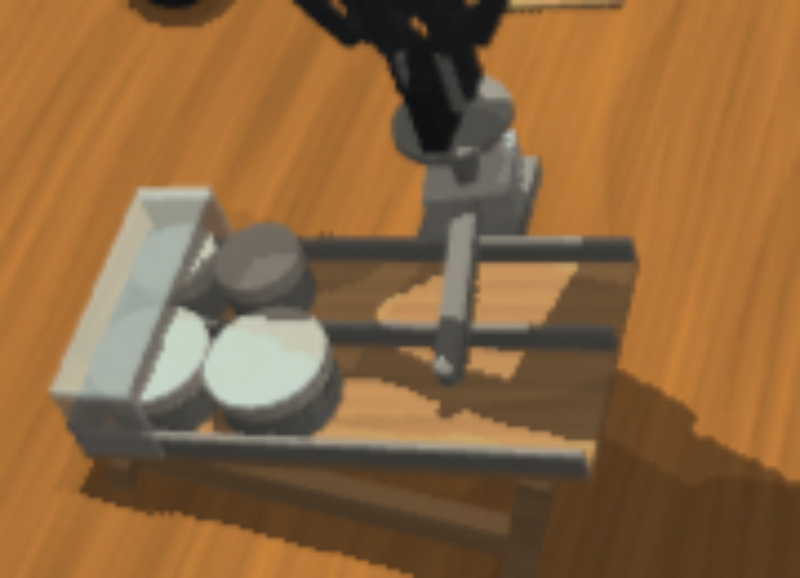

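The bar lies across behind the tins, its tip at crop (449,370), which is about 1.42 rad. A little more turn, then I'll centre in the play and pull out.

Request:
{"name": "step_arm", "arguments": {
  "commands": [
    [0, 0, 0, 0, 0, 0, 0.1],
    [0, 0, 0, 0, 0, 0, 0.2],
    [0, 0, 0, 0, 0, 0, 0.2],
    [0, 0, 0, 0, 0, 0, 0.2]
  ]
}}

```text
t: 55.1
position: [526.0, -73.2, 155.1]
orientation: [-2.178, -1.954, 0.364]
wrist_force: [4.8, -1.4, -3.3]
grip_width: 0.154
grip_force: 80.5
```

Run:
```python
from h import *
p,R,s=cur(); x=-R[:,0]; print("ang",np.arctan2(-x@EY,x@EX),s["wrist_force"],s["torque"])
S=robot.read_camera("side")
im=S["frame"][225:265,330:375]; v=cv2.cvtColor(im,cv2.COLOR_RGB2HSV); m=(v[:,:,1]<70).astype(np.uint8)
# lowest bar pixel columns
for r in (242,246,250,252,254): 
    row=m[r-225]; print(r,(np.where(row)[0]+330).tolist())
```

```text
ang 1.7384354304252845 [ 4.82353323 -1.40956696 -3.33017217] [-0.26302084 -1.36780025  0.33572351]
242 [330, 331, 332, 333, 336, 337, 338, 339, 346, 347, 348, 349, 350, 351, 352, 353]
246 [330, 331, 332, 333, 334, 335, 336, 337, 338, 339, 340, 341, 342, 343, 344, 345, 346, 347, 348, 349, 350, 351, 352, 353, 354, 355, 356, 357, 358, 359, 360, 361, 362, 363, 364, 365, 366, 367, 368, 369, 370, 371, 372, 373, 374]
250 [344, 345, 346, 347, 348, 349, 350]
252 [343, 344, 345, 346, 347, 348, 349, 350]
254 [344, 345, 346, 347, 348, 349]
```

Request:
{"name": "step_arm", "arguments": {
  "commands": [
    [0, 0, 0, 0, 0, 0, -0.2],
    [0, 0, 0, 0, 0, 0, -0.25],
    [0, 0, 0, 0, 0, 0, -0.25],
    [0, 0, 0, -0.05, 0, 0, -0.25],
    [0, 0, 0, -0.1, 0, 0, -0.25],
    [0, 0, 0, -0.2, 0, 0, -0.25],
    [0, 0, 0, -0.35, 0, 0, -0.25],
    [0, 0, 0, -0.35, 0, 0, -0.25],
    [0, 0, 0, -0.35, 0, 0, -0.25]
  ]
}}

```text
t: 56.05
position: [546.9, -71.5, 222.4]
orientation: [-2.038, -2.079, 0.344]
wrist_force: [-0.2, -1.1, -1.8]
grip_width: 0.15
grip_force: 80.7
```

Run:
```python
from h import *
p,R,s=cur(); print(p,s["wrist_force"],s["joint_pos"].round(2),s["grip_width"])
S=robot.read_camera("side")
m=(cv2.cvtColor(S["frame"][225:265,330:375],cv2.COLOR_RGB2HSV)[:,:,1]<70)
for r in (250,252): print(r,(np.where(m[r-225])[0]+330).tolist())
hk=np.arctan2(R[1,0],R[0,0]); print(hk)
path([((530,-220,220),down(hk)),((535.8,-353.3,170),down(hk))])
```

```text
[546.92976219 -71.47493061 222.35404333] [-0.23880763 -1.1388919  -1.77526571] [-0.22  0.59  1.19 -0.09  1.67 -0.23] 0.14973455076461803
250 [344, 345, 346, 347, 348, 349, 350]
252 [344, 345, 346, 347, 348, 349, 350]
1.5929576844263014
   [-0.741, -0.089, 0.047, -0.603, 0.025, -0.004] rows 3 -> [530.0, -220.0, 220.0]
 --
   [-0.667, 0.014, 0.25, 0.0, -0.0, 0.0] rows 3 -> [536.0, -353.0, 170.0]
 --
```

Request:
{"name": "step_arm", "arguments": {
  "commands": [
    [0, -0.741, -0.089, 0.047, -0.603, 0.025, 0],
    [0, -0.741, -0.089, 0.047, -0.603, 0.025, 0],
    [0, -0.741, -0.089, 0.047, -0.603, 0.025, 0],
    [0, -0.741, -0.089, 0.047, -0.603, 0.025, 0],
    [0, -0.741, -0.089, 0.047, -0.603, 0.025, 0],
    [0, -0.741, -0.089, 0.047, -0.603, 0.025, 0]
  ]
}}

```text
t: 56.7
position: [530.5, -219.3, 219.5]
orientation: [-2.198, -2.244, -0.0]
wrist_force: [-0.2, 0.3, -0.5]
grip_width: 0.154
grip_force: 80.7
```

Request:
{"name": "step_arm", "arguments": {
  "commands": [
    [0, -0.667, 0.014, 0.25, 0, 0, 0],
    [0, -0.667, 0.014, 0.25, 0, 0, 0],
    [0, -0.667, 0.014, 0.25, 0, 0, 0],
    [0, -0.667, 0.014, 0.25, 0, 0, 0],
    [0, -0.667, 0.014, 0.25, 0, 0, 0],
    [0, -0.667, 0.014, 0.25, 0, 0, 0],
    [0, -0.667, 0.014, 0.25, 0, 0, 0]
  ]
}}

```text
t: 57.4
position: [537.1, -352.0, 171.2]
orientation: [2.194, 2.245, 0.001]
wrist_force: [0.8, 0.2, -1.4]
grip_width: 0.148
grip_force: 80.6
```

Run:
```python
from h import *
p,R,s=cur(); print(p,s["wrist_force"],R[:,2])
path([((535.2,-353.3,82),down(1.593))])
```

```text
[ 537.14558571 -352.04787762  171.22567162] [ 0.82331982  0.16451496 -1.36069361] [ 0.00231308 -0.00119778 -0.99999661]
   [-0.005, -0.011, 0.446, 0.004, 0.002, 0.001] rows 2 -> [535.0, -353.0, 82.0]
 --
```

Request:
{"name": "step_arm", "arguments": {
  "commands": [
    [0, -0.005, -0.011, 0.1, 0, 0, 0],
    [0, -0.005, -0.011, 0.25, 0, 0, 0],
    [0, -0.005, -0.011, 0.35, 0, 0, 0],
    [0, -0.005, -0.011, 0.42, 0, 0, 0],
    [0, -0.005, -0.011, 0.44, 0, 0, 0],
    [0, -0.005, -0.011, 0.446, 0, 0, 0],
    [0, -0.005, -0.011, 0.446, 0, 0, 0]
  ]
}}

```text
t: 58.1
position: [534.9, -355.2, 82.3]
orientation: [2.196, 2.242, 0.001]
wrist_force: [0.7, 0.4, -1.1]
grip_width: 0.15
grip_force: 80.6
```

Request:
{"name": "step_arm", "arguments": {
  "commands": [
    [0, 0, 0, 0.01, 0, 0, 0],
    [0, 0, 0, 0.01, 0, 0, 0],
    [0, 0, 0, 0.01, 0, 0, 0]
  ]
}}

```text
t: 58.4
position: [534.5, -355.2, 79.8]
orientation: [2.197, 2.242, 0.001]
wrist_force: [-0.5, 0.1, 0.7]
grip_width: 0.151
grip_force: 80.6
```

Request:
{"name": "step_arm", "arguments": {
  "commands": [
    [0, 0, 0, 0.006, 0, 0, 0],
    [0, 0, 0, 0.006, 0, 0, 0],
    [0, 0, 0, 0.006, 0, 0, 0]
  ]
}}

```text
t: 58.7
position: [534.6, -355.1, 79.6]
orientation: [2.196, 2.242, 0.001]
wrist_force: [-2.0, 2.7, 7.6]
grip_width: 0.153
grip_force: 82.0
```

Request:
{"name": "step_arm", "arguments": {
  "commands": [
    [0.5, 0, 0, 0, 0, 0, 0],
    [0.5, 0, 0, 0, 0, 0, 0],
    [0.5, 0, 0, 0, 0, 0, 0],
    [0.5, 0, 0, 0, 0, 0, 0],
    [0.5, 0, 0, -0.15, 0, 0, 0],
    [0.5, 0, 0, -0.4, 0, 0, 0],
    [0.5, 0, 0, -0.7, 0, 0, 0],
    [0.5, 0, 0, -0.7, 0, 0, 0]
  ]
}}

```text
t: 59.5
position: [536.1, -356.5, 225.1]
orientation: [2.189, 2.235, 0.002]
wrist_force: [0.4, -0.4, 0.3]
grip_width: 0.503
grip_force: 0.0
```

Request:
{"name": "step_arm", "arguments": {
  "commands": [
    [0.5, -0.7, 0.3, 0, 0, 0, 0],
    [0.5, -0.7, 0.3, 0, 0, 0, 0],
    [0.5, -0.7, 0.3, 0, 0, 0, 0],
    [0.5, -0.7, 0.3, 0, 0, 0, 0],
    [0.5, -0.7, 0.3, 0, 0, 0, 0],
    [0.5, -0.7, 0.3, 0, 0, 0, 0]
  ]
}}

```text
t: 60.1
position: [596.7, -492.6, 217.8]
orientation: [2.198, 2.244, 0.001]
wrist_force: [0.0, 0.4, -0.2]
grip_width: 0.502
grip_force: 0.0
```

Run:
```python
from h import *
p,R,s=cur(); print(p)
S=snap("side","sf");T=snap("top","tf")
k=proj(T,(535,-352.7,69)).astype(int); kk=proj(S,(535,-352.7,80)).astype(int); r=proj(T,deck(-120,0,20)).astype(int)
# flange disc: bright mask in top view
hsv=cv2.cvtColor(T["frame"],cv2.COLOR_RGB2HSV)[k[1]-20:k[1]+20,k[0]-20:k[0]+20]
m=(((hsv[:,:,1]<60))|(hsv[:,:,2]<75)).astype(np.uint8); n,l,st,ce=cv2.connectedComponentsWithStats(m);i=l[20,20]; c=max(cv2.findContours((l==i).astype(np.uint8),0,1)[0],key=len)
cc=cv2.minEnclosingCircle(c); u=np.array(cc[0])+k-20; print(cc,onz(T,*u,69))
f=lambda im,c,w,h,s:cv2.resize(im[max(0,c[1]-h):c[1]+h,c[0]-w:c[0]+w,::-1],s)
cv2.imwrite("pics/fin.png",np.hstack([f(S["frame"],kk,30,45,(266,400)),f(T["frame"],k,30,45,(266,400)),f(T["frame"],r,40,60,(266,400))]))
```

```text
[ 596.68608636 -492.5706058   217.79645151]
((20.251909255981445, 22.030534744262695), 16.532148361206055) [ 532.00786365 -352.25556439   69.        ]
```

View pics/fin.png

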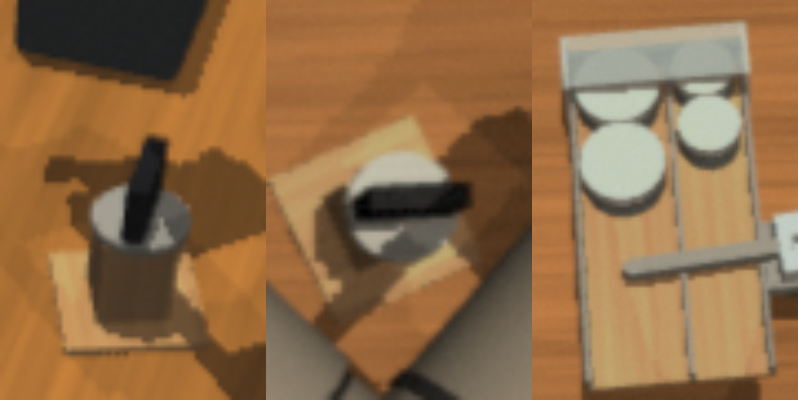

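The key hangs upright, its flange on the stand's rim at (140,215) in the side crop. The gate bar lies across at (700,258) behind all four tins, which are home at the stop. Handing in.

```bash
python3 -c "
from rig import robot
print(robot.sign_off())"
```

```text
the job is handed in; nothing more can be done
None
```

The job is handed in, with no verdict returned: the final pictures show all four tins home in their lanes (two big, two small; the fifth was absent), the gate shut behind them (about 1.5 rad), the key hanging upright in its stand, and I never touched the cupcakes.

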